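# Load a phone into the UV curing box

### The job

Put the phone in the yellow case into the UV curing box so its screen glue can set: pull the box's front door all the way down, slide the phone lengthwise and screen up between the two guide rails on the chamber floor until it is fully home against the stop, then push the door back up fully shut. Leave the red phone, the bottle and the basket where they are.

Things in the scene. Friction and masses are not known exactly. Their poses are not given: they have to be found in the camera images.
- phone: Phone in a yellow case, black screen on top, a slab 130 (x, length) x 64 (y, width) x 11 (z) mm, about 0.2 kg, lying flat. Origin: centre of its underside; x along its length, z up out of the screen. Either short end may go in first.
- curing_box: White box fixed on the mat, 170 deep (x) x 160 wide (y) x 145 mm high, clear amber roof. Origin: at its bottom, under the middle of its mouth; its +x points into the box, -x out of the mouth (roughly towards the robot), z up. Chamber floor 45 mm, underside of roof 140 mm above the origin; side walls 8 mm thick, mouth open from floor to roof when the door is down.
- door (a joint): Angle (rad) of the box's grey front door, hinged along its bottom edge: 0 = shut, upright (may start ajar); 1.57 = fully down, level before the mouth, at its end stop. The stiff hinge stays where it is left (about 4 N at the handle). Panel 160 wide x 100 high x 12 mm thick; open, its inner face is a shelf 46.5 mm above the box's origin, 1.5 mm above the chamber floor.
- door_hinge (a point): Middle of the door's hinge line, at the mouth: 46.5 mm above the box's origin; the hinge line runs along the box's y.
- door_handle (a point): Middle of the door's red handle bar: round, 10 mm thick, between two posts 110 mm apart, parallel to the hinge, in the plane of the door; 148 mm from the hinge, 6 mm outward of the door's inner face, 43 mm of free gap to the panel. Shut, it stands above the box's front edge; open, it lies about 40 mm above the box's origin. It can be pinched from above at any door angle.
- slot_mouth (a point): Point on the chamber floor at the mouth (x = 0 of the box), midway between two dark blue guide rails 67 mm apart (inner faces), 16 mm high, running inward from 16 to 142 mm past the mouth. A lip 16 to 19 mm above the floor reaches 6 mm in over each side. Flared guides, 2 to 18 mm past the mouth, widen the entry to about 75 mm.
- slot_end (a point): Point on the chamber floor at the face of the stop, midway between the rails, 142 mm in from the mouth. A phone fully home touches the stop: its origin is then 77 mm and its outer end 12 mm inside the mouth.
- red_phone: Another phone in a red case, 145 x 70 x 10 mm, lying flat; not to be used. Origin: centre of its underside.
- bottle: White bottle with a blue cap, 48 mm across, 110 mm high, standing. Origin: centre of its underside.
- basket: Purple open basket, 140 x 100 x 60 mm. Origin: centre of its underside.
There are look-alikes about, which are no part of the job. Leave any brown, orange or turquoise look-alike of the phone alone.

How it is judged (in metres and radians):
On the way, in this order (a step that is already met when the one before it is completed fails the run):
1. the door is pulled all the way down (value of joint door above 1.48 rad), for 0.2 s.
2. the yellow phone lies between the rails, fully home, with the door down (x of phone in the frame of curing_box above 0.07 m and y of phone in the frame of curing_box between -0.004 and 0.004 m and z of phone in the frame of curing_box between 0.04 and 0.052 m and angle between phone's own z axis and vertical below 0.1 rad and value of joint door above 1 rad), for 0.2 s.
At the end, for the whole second after the job is handed in: The yellow phone lies at rest, screen up, on the chamber floor between the rails, within 7 mm of the stop, and the door is shut to within 0.06 rad (9 mm at the handle) (x of phone in the frame of curing_box above 0.07 m and y of phone in the frame of curing_box between -0.004 and 0.004 m and z of phone in the frame of curing_box between 0.04 and 0.052 m and angle between phone's own z axis and vertical below 0.1 rad and value of joint door below 0.06 rad and linear speed of phone below 0.01 m/s); the robot touches nothing.
It fails at once if the red phone is moved more than 30 mm (distance of red_phone from where it was at the start of the episode above 0.03 m).
It fails at once if the bottle is moved more than 30 mm (distance of bottle from where it was at the start of the episode above 0.03 m).
It fails at once if the basket is moved more than 30 mm (distance of basket from where it was at the start of the episode above 0.03 m).
It also fails if it takes over 72 s, if anything falls off the work surface, if the arm or the gripper's body presses on something with over 40 N, if the wrist force passes 120 N, or if a joint passes its speed limit or range.

### The arm

A 6-joint arm with a two-finger parallel gripper is mounted at the origin on the work surface. World frame = base frame: x ahead of the robot, y to its left, z up, the work surface at z = 0. Lengths are in mm, angles in degrees, forces in N, time in s.
With the tool pointing down it reaches from about 300 to 850 mm from the base axis. Payload 4.2 kg.
Tool frame: the origin (TCP) lies on the centre line of the jaws, within the pads' length; the fingertips stand 14 mm ahead of it and the grasp point (between the pads) lies 5 mm behind it; z points along the fingers, y is the direction in which the jaws open and shut (so a half turn about z gives the same grasp; the last joint's range is limited). The gripper opens to 91 mm and grips with 3 to 60 N. Pads are 32 mm wide; open, the fingers measure 118 mm over their backs; the gripper's body (76 mm by 178 mm) begins 60 mm behind the grasp point.
Start: joints at [-66.119, 18.312, 89.639, -0, 72.044, -1.146], TCP at [243.254, -521.027, 227.976] pointing down, gripper open.
Joint ranges: [-177.97, 177.97], [-48.28, 115.42], [12.27, 149.76], [-77.06, 257.06], [2.81, 150.46], [-146.56, 146.56]. Speed limits (degrees/s): [147.25, 147.25, 180, 180, 180, 180].

### API

Orientations are given as [roll, pitch, yaw] about the fixed x, y, z axes, in that order (R = Rz(yaw) Ry(pitch) Rx(roll)).
In Python, from workcell import state, grab_frame, job_done gives the robot as it stands.
- The arm moves only by the tool send_rows, never from a script. Its argument "deltas" is one flat list of numbers, 5 for each row, row after row: the opening, from 0 (shut) to 1 (fully open), then the shift along the tool's x, y, z in m, then the turn about the tool's z in degrees. A call has 1 to 12 rows; each row shifts and turns the pose as measured when the row begins, along the tool's axes as they then stand; what a row does not reach is not made up. A row lasts 1/10 s, in which the tool goes at most 50 mm and 8.59 degrees, less where a joint would pass 70% of its speed; a pose out of reach is approached as far as the arm can. A call is refused whole if a number of a shift passes 0.05 or a number of a turn 8.59, either way. A call with a gripper value outside its range is refused whole. The fingers move at their own pace and stop on an object; "squeeze" is the grip in N (left out, the last holds). Time passes only in rows, so rows that do not move let the fingers close. It gives the time, the measured TCP pose, the force and the opening at its end, in the units of the state.
- state(): the state, without advancing time (a new reading comes with each control period).
- grab_frame(name): name is "scene" or "top" or "wrist"; returns a dict with "img" (420x560x3 uint8, red, green, blue), "camera_matrix" (3x3 intrinsics, pixels), "R" (3x3) and "t" (3): a world point X has camera coordinates R X + t; the wrist camera has in their place "mount" (4x4, takes a point from camera to tool coordinates, whose origin is the TCP and whose axes are the flange's). Camera axes: x right, y down, z forward; pixel columns grow to the right and rows downward; lengths in mm; the calibration is good to about 2 mm. A picture is of the moment at which its call begins: read the wrist's pose just before it. There is no depth.
- job_done(): hands the job in, once; it reports no verdict.
The state is a dict: "time_s": time; "qpos": joint angles; "qvel": joint speeds; "effort": joint torques, N m; "ee_pos": TCP position; "ee_rot": TCP orientation; "force": force on the tool from outside, world axes, zero at the start; "torque": the same for the moment, N m; "gripper_width": finger opening in mm.
Only numpy, scipy, OpenCV 4.12 (cv2) and the standard library are available. Lean on these libraries where they do the work, as an engineer would, in place of code of your own. Each camera call takes 0.05 s, during which the arm holds its last target. There are 200 camera calls.

## Working session

There is one attempt and no reset: what is moved stays moved. The work goes in short steps, Python scripts to look and compute and a tool call to move; the robot and the scene stay as the last step left them, time stands still between calls to the robot, and variables do not carry over. Pictures are saved under pics/ and viewed, and the job is handed in when it is done.

Besides the shell and the picture viewer there is one more tool, called as name(argument=value, ...) on one line, values as JSON. send_rows: Moves the arm, as the interface text tells. Its arguments: {"type":"object","properties":{"deltas":{"type":"array","items":{"type":"number"}},"squeeze":{"type":"number"}},"required":["deltas"]}

```bash
mkdir -p pics; ls
cat > h.py <<'E'
import numpy as np, cv2
from workcell import state, grab_frame, job_done
from scipy.spatial.transform import Rotation as Ro
def snap(name,f):
    fr=grab_frame(name); cv2.imwrite('pics/'+f,fr['img'][:,:,::-1]); return fr
def ray(fr,px,z):
    "pixel -> world point on plane z"
    K=fr['camera_matrix'];R=np.array(fr['R']);t=np.array(fr['t'])
    c=-R.T@t; d=R.T@np.linalg.solve(K,[px[0],px[1],1.]); return c+d*(z-c[2])/d[2]
def proj(fr,X):
    q=np.array(fr['R'])@np.array(X)+np.array(fr['t']); p=fr['camera_matrix']@q; return p[:2]/p[2]
def wristcam(fr,s):
    "give wrist frame R,t in the world"
    T=np.eye(4);T[:3,:3]=Ro.from_euler('xyz',s['ee_rot'],degrees=True).as_matrix();T[:3,3]=s['ee_pos']
    M=np.linalg.inv(T@np.array(fr['mount'])); fr['R']=M[:3,:3];fr['t']=M[:3,3]; return fr
E
python3 - <<'E'
from h import *
print(state())
for n in('scene','top','wrist'):
    f=snap(n,n+'0.png')
    if n!='wrist': np.savez(n+'0.npz',**f)
E
```

```text
pics
{'time_s': 0.0, 'qpos': array([-6.61186675e+01,  1.83525476e+01,  8.97077866e+01,  9.39155408e-04,
        7.20433016e+01, -1.14645474e+00]), 'qvel': array([-0.03712014, -0.00285149, -0.00785977, -0.02262767, -0.04138194,
       -0.02567387]), 'effort': array([-1.42200974e-03, -4.12458730e+01, -2.31979823e+01,  7.24136573e-02,
        4.54683148e-02, -1.04489952e-04]), 'ee_pos': array([ 243.06075926, -520.56218391,  227.10181822]), 'ee_rot': array([-1.79896403e+02, -2.96625758e-03,  2.50274942e+01]), 'force': array([-0.99259859,  0.43863815,  0.60288425]), 'torque': array([ 0.00670106, -0.01897207, -0.00180026]), 'gripper_width': 91.02150758374266}
```

View pics/scene0.png

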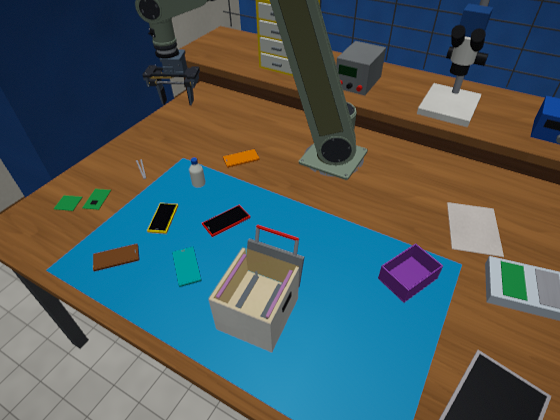

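View pics/top0.png

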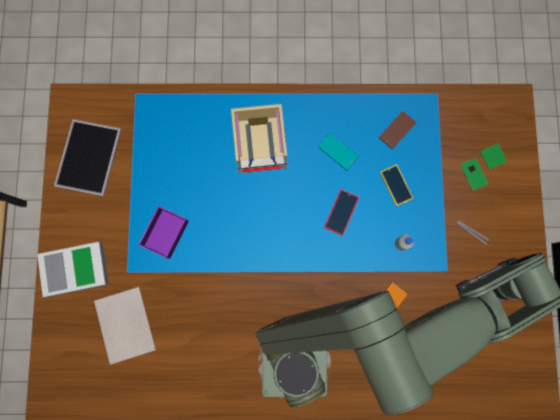

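View pics/wrist0.png

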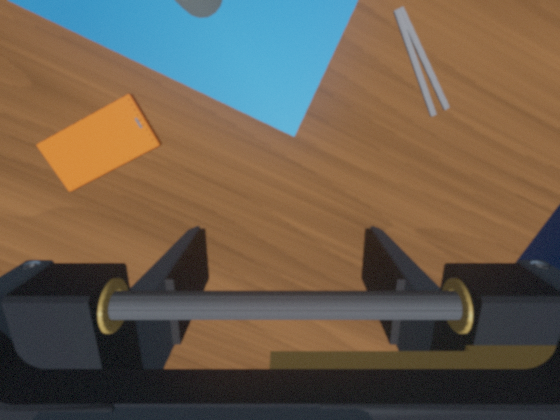

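The candidates are: yellow-edged black phone at top (397,185), red at (341,212), turquoise at (338,151), brown at (397,130) and orange at (395,296). Only the one at (397,185) has a yellow case with a black screen. I'll confirm that in a crop and measure it.

Run:
```python
from h import *
f=dict(np.load('top0.npz')); s=dict(np.load('scene0.npz'))
im=f['img']; hsv=cv2.cvtColor(im,cv2.COLOR_RGB2HSV)
print('cam',-f['R'].T@f['t'],f['camera_matrix'][0,0],'scene cam',-s['R'].T@s['t'])
def rect(lo,hi,box,z,nm):
    m=cv2.inRange(hsv,lo,hi); k=np.zeros_like(m); x0,y0,x1,y1=box; k[y0:y1,x0:x1]=m[y0:y1,x0:x1]
    p=cv2.findNonZero(k); W=np.array([ray(f,q,z)[:2] for q in p[:,0]],np.float32)
    print(nm,len(p),cv2.minAreaRect(W))
rect((20,90,60),(35,255,255),(370,155,425,215),8,'yellow')
rect((0,120,60),(8,255,255),(315,180,365,245),8,'red')
rect((0,150,60),(8,255,255),(230,150,300,180),190,'handle')
a=cv2.resize(im[90:190,215:305],None,fx=6,fy=6,interpolation=cv2.INTER_CUBIC)
cv2.imwrite('pics/boxtop.png',a[:,:,::-1])
b=cv2.resize(im[155:215,365:430],None,fx=6,fy=6,interpolation=cv2.INTER_CUBIC)
c=cv2.resize(s['img'][210:355,195:315],None,fx=3.4,fy=4*.85,interpolation=cv2.INTER_CUBIC)
h=max(b.shape[0],c.shape[0]); o=np.zeros((h,b.shape[1]+c.shape[1],3),np.uint8);o[:b.shape[0],:b.shape[1]]=b;o[:c.shape[0],b.shape[1]:]=c
cv2.imwrite('pics/crop2.png',o[:,:,::-1])
```

```text
cam [ 231.77690154   40.38543386 1653.80251629] 495.97472933955123 scene cam [1169.26836767  453.19184433  942.88575741]
yellow 104 ((578.497314453125, -350.187255859375), (127.44966888427734, 60.72612762451172), 24.116220474243164)Traceback (most recent call last):
  File "<stdin>", line 10, in <module>
  File "<stdin>", line 7, in rect
TypeError: 'NoneType' object is not subscriptable
```

Run:
```python
from h import *
f=dict(np.load('top0.npz')); s=dict(np.load('scene0.npz'))
im=f['img']; hsv=cv2.cvtColor(im,cv2.COLOR_RGB2HSV)
def rect(fr,box,z,nm):
    hsv=cv2.cvtColor(fr['img'],cv2.COLOR_RGB2HSV)
    m=cv2.inRange(hsv,(0,140,60),(9,255,255))|cv2.inRange(hsv,(168,140,60),(180,255,255)); k=np.zeros_like(m); x0,y0,x1,y1=box; k[y0:y1,x0:x1]=m[y0:y1,x0:x1]
    p=cv2.findNonZero(k)
    if p is None: print(nm,'none'); return
    W=np.array([ray(fr,q,z)[:2] for q in p[:,0]],np.float32)
    print(nm,len(p),cv2.minAreaRect(W),cv2.minAreaRect(p))
rect(f,(315,180,365,245),8,'red')
rect(f,(230,150,300,180),190,'handle top')
rect(s,(240,215,310,250),190,'handle scene')
a=cv2.resize(im[90:190,215:305],None,fx=6,fy=6,interpolation=cv2.INTER_CUBIC)
cv2.imwrite('pics/boxtop.png',a[:,:,::-1])
b=cv2.resize(im[155:215,365:430],None,fx=6,fy=6,interpolation=cv2.INTER_CUBIC)
c=cv2.resize(s['img'][210:355,195:315],None,fx=3.4,fy=3.4,interpolation=cv2.INTER_CUBIC)
h=max(b.shape[0],c.shape[0]); o=np.zeros((h,b.shape[1]+c.shape[1],3),np.uint8);o[:b.shape[0],:b.shape[1]]=b;o[:c.shape[0],b.shape[1]:]=c
cv2.imwrite('pics/crop2.png',o[:,:,::-1])
```

```text
red 18 ((482.9408264160156, -167.05662536621094), (53.98860549926758, 140.0045166015625), 64.57808685302734) ((342.85223388671875, 212.8509979248047), (16.159711837768555, 40.915016174316406), 24.676864624023438)
handle top 105 ((591.4346313476562, 97.90428161621094), (8.415837287902832, 115.9027328491211), 5.94592809677124) ((262.0, 168.49998474121094), (2.7096774578094482, 38.312782287597656), 84.0938491821289)
handle scene 157 ((587.050048828125, 72.79781341552734), (29.515886306762695, 165.16244506835938), 3.255065441131592) ((269.8023986816406, 227.3219451904297), (60.9922981262207, 8.74140739440918), 20.2248592376709)
```

View pics/boxtop.png

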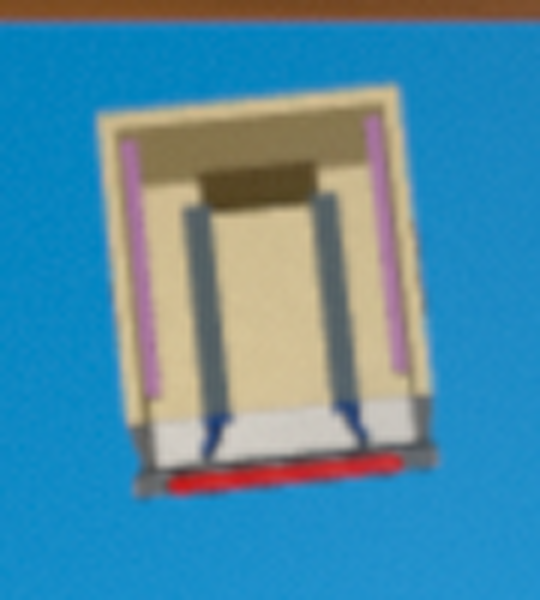

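View pics/crop2.png

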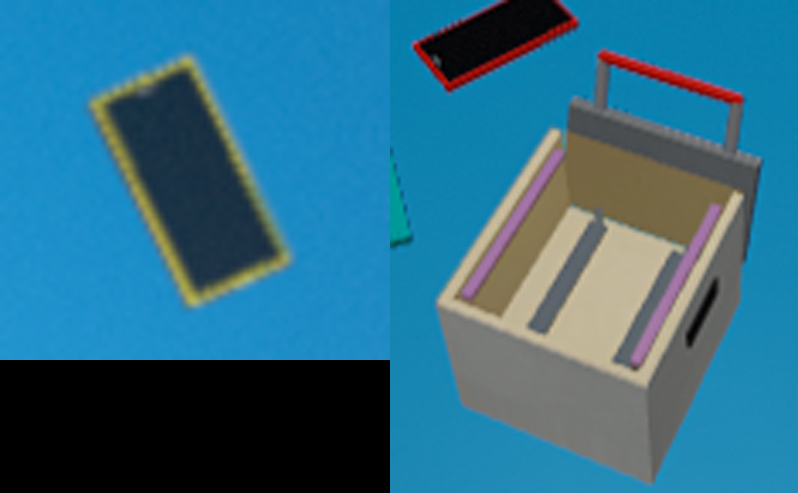

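Run:
```python
from h import *
f=dict(np.load('top0.npz')); s=dict(np.load('scene0.npz'))
for p in [(231.3,108.7),(281.3,104.3),(236.2,161.2),(287,155.8)]: print('roof',ray(f,p,145))
def tri(a,b):
    P=[x['camera_matrix']@np.c_[x['R'],x['t']] for x in(f,s)]
    X=cv2.triangulatePoints(P[0],P[1],np.array(a,float),np.array(b,float)); return X[:3,0]/X[3,0]
A=tri((243.,171),(298.5,239.4));B=tri((282.5,167),(257.4,226.5));print('handle',A,B,(A+B)/2)
for p in [(231.5,125),(250,159),(270,122.5),(273.5,158)]: print('rail top at z61',ray(f,p,61))
g=lambda u,v:(215+u/6,90+v/6)
for u,v in[(197,208),(228,415),(318,195),(345,402),(215,208),(316,195)]: print('railz61',ray(f,g(u,v),61))
```

```text
roof [797.89090239 197.94571365 145.        ]
roof [812.45215227  38.8796258  145.        ]
roof [626.07564419 180.43386744 145.        ]
roof [643.17232514  21.52874699 145.        ]
handle [584.69190902 155.69779518 186.19773354] [596.73971454  37.39453595 183.42096883] [590.71581178  96.54616557 184.80935119]
rail top at z61 [772.42666531 205.31692843  61.        ]
rail top at z61 [655.41273948 142.77399106  61.        ]
rail top at z61 [780.98212479  76.79009239  61.        ]
rail top at z61 [658.66411638  65.15529323  61.        ]
railz61 [773.5219988 150.8243989  61.       ]
railz61 [654.82643111 132.86661039  61.        ]
railz61 [780.98960682  83.47809164  61.        ]
railz61 [662.07659444  68.45999135  61.        ]
railz61 [773.51028485 140.80848688  61.        ]
railz61 [780.99085376  84.59269962  61.        ]
```

The enlarged crop confirms a yellow case with a black screen, lying at (578,-350) with yaw about 24° and measuring 127x61. The box mouth is at about (635,101) with yaw about 5.8°. The roof quad measures 171 x 160, which fits. The handle is at about (591,96.5,185), so the door is ajar by about 0.27 rad. I'll turn to yaw 95.8, which makes tool y = box x and tool x = box y, then go above the handle.

send_rows(deltas=[1,0,0,0,-8.2,1,0,0,0,-8.2,1,0,0,0,-8.2,1,0,0,0,-8.2,1,0,0,0,-8.2,1,0,0,0,-8.2,1,0,0,0,-8.2,1,0,0,0,-8.2,1,0,0,0,-5], squeeze=40)

```text
time_s: 1.05
ee_pos: [242.3, -518.8, 223.8]
ee_rot: [-179.9, -0.5, 98.6]
force: [0.2, 0.6, 0.1]
gripper_width: 91.2
```

send_rows(deltas=[1,0.04,0.028,0,0,1,0.04,0.028,0,0,1,0.04,0.028,0,0,1,0.04,0.028,0,0,1,0.04,0.028,0,0,1,0.04,0.028,0,0,1,0.04,0.028,0,0,1,0.04,0.028,0,0,1,0.04,0.028,0,0,1,0.04,0.028,0,0,1,0.04,0.028,0,0,1,0,0,0,0])

```text
time_s: 2.25
ee_pos: [487.1, -25.4, 223.6]
ee_rot: [-179.9, -0.6, 98.3]
force: [-0.2, -0.5, -0.6]
gripper_width: 91.1
```

send_rows(deltas=[1,0,0,0,2.5,1,0.028,0.029,0,0,1,0.028,0.029,0,0,1,0.028,0.029,0,0,1,0.027,0.029,0,0,1,0,0,0,0])

```text
time_s: 2.85
ee_pos: [592.6, 98.8, 222.1]
ee_rot: [-179.6, -0.4, 95.7]
force: [-0.2, 0.3, -0.2]
gripper_width: 91.3
```

Run:
```python
from h import *
s=state(); f=wristcam(snap('wrist','w1.png'),s); np.savez('w1.npz',**f); print(s['ee_pos'],s['ee_rot'],proj(f,[591,96.5,186]))
print(np.array(f['mount']).round(2))
```

```text
[592.56256681  98.81635455 222.06938952] [-179.63258545   -0.40840371   95.74442085] [283.98250887 241.54221792]
[[   0.     -0.96   -0.3    83.95]
 [   1.      0.      0.     -1.16]
 [  -0.     -0.3     0.96 -155.91]
 [   0.      0.      0.      1.  ]]
```

View pics/w1.png

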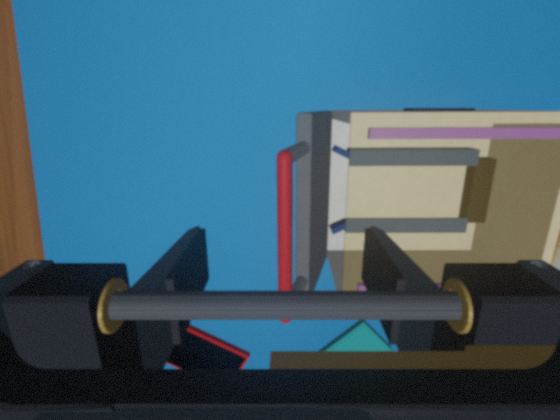

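The red bar is at column 285, rows 150–320, centred between the jaws (predicted 284,241). I'll descend and pinch.

send_rows(deltas=[1,0,-0.001,0.02,0,1,0,0,0.02,0,0.1,0,0,0,0,0.05,0,0,0,0,0,0,0,0,0,0,0,0,0,0,0,0,0,0,0,0,0,0,0,0])

```text
time_s: 3.7
ee_pos: [587.3, 90.3, 184.9]
ee_rot: [-179.6, -0.2, 95.4]
force: [0.5, -0.1, -0.2]
gripper_width: 46.3
```

send_rows(deltas=[0,0,0.003,0.002,0,0,0,0,0,0,0,0,0,0,0,0,0,0,0,0,0,0,0,0,0,0,0,0,0,0])

```text
time_s: 4.3
ee_pos: [591.5, 91.0, 183.2]
ee_rot: [-179.7, -0.2, 95.5]
force: [0.7, 0.5, 1.0]
gripper_width: 9.3
```

send_rows(deltas=[0,0,-0.019,0.007,0,0,0,-0.017,0.009,0,0,0,-0.0155,0.0115,0,0,0,-0.014,0.013,0,0,0,-0.012,0.015,0])

```text
time_s: 4.8
ee_pos: [523.1, 84.0, 132.3]
ee_rot: [178.7, -0.1, 95.7]
force: [-0.8, -0.7, 4.5]
gripper_width: 9.5
```

send_rows(deltas=[0,0,-0.012,0.017,0,0,0,-0.0086,0.0175,0,0,0,-0.006,0.018,0,0,0,-0.004,0.019,0,0,0,-0.001,0.019,0])

```text
time_s: 5.3
ee_pos: [492.9, 80.8, 42.9]
ee_rot: [178.3, -0.0, 95.8]
force: [-2.0, 0.3, 2.3]
gripper_width: 9.1
```

send_rows(deltas=[0,0,0,0.01,0,0,0,0,0.006,0,0,0,0,0.004,0,0,0,0,0,0])

```text
time_s: 5.7
ee_pos: [493.0, 80.9, 31.2]
ee_rot: [178.3, -0.0, 95.8]
force: [0.7, -0.4, -3.3]
gripper_width: 9.0
```

send_rows(deltas=[0.35,0,0,0,0,0.35,0,0,0,0,0.35,0,0,0,0,0.35,0,0,0,0,0.35,0,0,-0.03,0,0.35,0,0,-0.04,0,0.35,0,0,-0.045,0,0.8,0,0,-0.045,0,1,-0.045,0,-0.02,0,1,-0.04,0.0,0,0,1,0,0,0,0])

```text
time_s: 6.8
ee_pos: [497.8, -5.5, 216.1]
ee_rot: [178.5, 0.1, 96.0]
force: [-0.3, 0.7, -0.2]
gripper_width: 61.2
```

Run:
```python
from h import *
s=state(); f=wristcam(snap('wrist','w2.png'),s); np.savez('w2.npz',**f); print(s['ee_pos'],s['ee_rot'])
t=snap('top','t2.png'); np.savez('t2.npz',**t)
a=cv2.resize(t['img'][90:220,215:305],None,fx=4.5,fy=4.5,interpolation=cv2.INTER_CUBIC)
cv2.imwrite('pics/t2c.png',a[:,:,::-1])
```

```text
[497.80267338  -5.52210129 216.12277333] [1.78473472e+02 7.75502754e-02 9.60190615e+01]
```

View pics/w2.png

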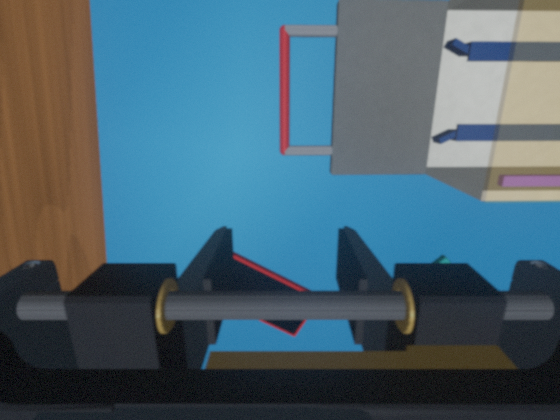

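View pics/t2c.png

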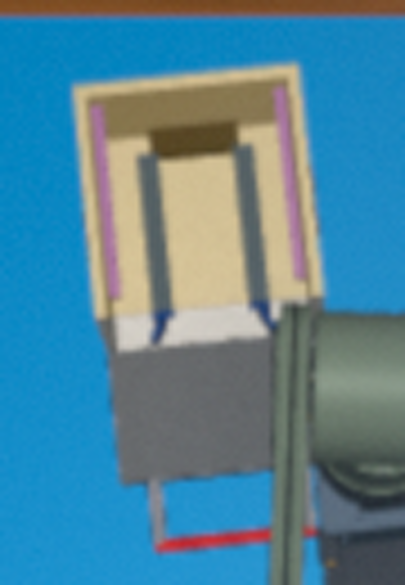

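Wrist image: door level, handle bar at column 285, rows 27–152; rails at rows ~50 and ~132, mouth edge at column ~430–445. Now I'll measure the slot axis.

Run:
```python
from h import *
f=dict(np.load('w2.npz')); im=f['img']
hsv=cv2.cvtColor(im,cv2.COLOR_RGB2HSV)
for c in (475,485,495):
    col=hsv[0:160,c]; d=(col[:,0]>100)&(col[:,0]<130)&(col[:,1]>120)&(col[:,2]<170)
    print(c,np.flatnonzero(np.diff(d.astype(int))))
for z in (64,61):
  for c in(475,495):
    col=hsv[0:160,c]; d=(col[:,0]>100)&(col[:,0]<130)&(col[:,1]>120)&(col[:,2]<170)
    e=np.flatnonzero(np.diff(d.astype(int)))+.5
    if len(e)==4: print(z,c,[ray(f,(c,r),z)[:2].round(1) for r in e])
for n,p,z in[('door corner',(332,173),46.5),('bar lo',(284,152),45),('bar hi',(285,28),45),('mouth lo',(428,166),45),('mouth hi',(446,12),45)]: print(n,ray(f,p,z).round(1))
# bar mean line at z 45
m=cv2.inRange(hsv,(0,140,60),(9,255,255))|cv2.inRange(hsv,(168,140,60),(180,255,255)); m[170:]=0
W=np.array([ray(f,q,42)[:2] for q in cv2.findNonZero(m)[:,0]],np.float32); print('bar',cv2.minAreaRect(W))
```

```text
475 [ 42  59 125 138]
485 [ 42  59 125 138]
495 [42 59]
64 475 [array([654. , 146.7]), array([657.9, 133.2]), array([674.4,  76.9]), array([677.8,  64.9])]
61 475 [array([655.7, 147.4]), array([659.6, 133.7]), array([676.2,  76.8]), array([679.7,  64.8])]
door corner [548.6  14.2  46.5]
bar lo [496.7  30.6  45. ]
bar hi [485.8 143.3  45. ]
mouth lo [648.2  31.3  45. ]
mouth hi [630.6 172.6  45. ]
bar ((490.6560363769531, 87.87725830078125), (6.091860294342041, 114.04644012451172), 6.174155235290527)
```

The slot axis is confirmed to about 1–2 mm, with origin about (635,101.5) and yaw 5.9. Next I'll go to the yellow phone.

send_rows(deltas=[1,-0.04,0,0,0,1,-0.04,0,0,0,1,-0.04,0,0,0,1,-0.04,0,0,0,1,-0.04,0,0,0,1,-0.04,0,0,0,1,-0.04,0,0,0,1,-0.04,0,0,0,1,-0.03,0,0,0,1,0,0,0,0])

```text
time_s: 7.9
ee_pos: [539.3, -348.4, 201.6]
ee_rot: [179.3, -1.0, 97.1]
force: [0.2, -0.0, -0.8]
gripper_width: 91.5
```

send_rows(deltas=[1,0,0,0,8.2,1,0,0,0,8.2,1,0,0,0,8.2,1,0,0,0,8.2,1,0,0,0,8.2,1,0,0,0,8.2,1,0,0,0,8.2,1,0,0,0,8.2,1,0,0,0,4,1,0,0,0,0])

```text
time_s: 8.9
ee_pos: [541.7, -326.1, 190.6]
ee_rot: [-177.7, -0.5, 25.4]
force: [-0.7, 1.2, 0.1]
gripper_width: 91.1
```

Run:
```python
from h import *
s=state(); f=wristcam(snap('wrist','w3.png'),s); np.savez('w3.npz',**f); print(s['ee_pos'],s['ee_rot'])
hsv=cv2.cvtColor(f['img'],cv2.COLOR_RGB2HSV); m=cv2.inRange(hsv,(20,120,80),(35,255,255)); 
n,l,st,c=cv2.connectedComponentsWithStats(m); k=1+np.argmax(st[1:,4]); print(st[1:])
W=np.array([ray(f,q,9)[:2] for q in cv2.findNonZero((l==k).astype(np.uint8))[:,0]],np.float32); print(cv2.minAreaRect(W))
```

```text
[ 541.7377177  -326.12512026  190.60536761] [-177.70568311   -0.51533113   25.38213178]
[[357 145   1   1   1]
 [357 147   1   2   2]
 [354 181   1   1   1]
 [554 190   1   1   1]
 [558 190   2   1   2]
 [540 194   1   1   1]
 [539 197   1   2   2]
 [538 201   1   2   2]
 [537 205   1   1   1]
 [351 212   1   1   1]
 [535 212   1   1   1]
 [534 215   1   1   1]
 [533 218   1   1   1]
 [532 222   1   1   1]
 [531 225   1   1   1]
 [529 232   1   1   1]
 [528 236   1   2   2]
 [527 240   1   1   1]
 [526 243   1   1   1]
 [524 250   1   1   1]
 [523 253   1   1   1]
 [522 257   1   1   1]
 [461 286   2   3   3]
 [463 287   3   4   6]
 [104 291   1   1   1]
 [463 292   9  15  67]
 [104 294   1   1   1]
 [ 99 298   6   8  17]
 [103 298   1   1   1]
 [104 300   1   1   1]
 [471 304   1   1   1]
 [103 307   1   1   1]
 [103 309   1   2   2]
 [466 308   2   3   3]
 [103 312   1   1   1]
 [466 312   2   4   5]
 [103 316   1   1   1]
 [466 317   2   2   2]
 [ 97 318  16  16  96]
 [458 320  15  14  82]
 [419 347 124  21 878]
 [518 347   1   1   1]
 [547 347   1   1   1]
 [550 347   1   1   1]

[... 461 characters left out ...]
[522 357   1   1   1]
 [546 357   1   1   1]
 [410 358   2   2   2]
 [419 358   1   1   1]
 [500 358   1   2   2]
 [523 359   1   1   1]
 [531 359   1   1   1]
 [412 360   2   2   2]
 [418 360   2   2   3]
 [488 361   2   1   2]
 [516 361   1   2   2]
 [527 361  10   6  21]
 [537 361   2   2   2]
 [542 361   1   1   1]
 [408 362   2   2   2]
 [416 362   1   1   1]
 [418 363   1   1   1]
 [420 363   2   2   3]
 [448 363   1   1   1]
 [409 365   1   1   1]
 [411 364   1   1   1]
 [414 364   1   1   1]
 [411 366   1   1   1]
 [450 367   1   1   1]
 [452 366   2   2   2]
 [505 366   1   1   1]]
((445.3713073730469, -634.403076171875), (30.644948959350586, 146.47984313964844), 27.623456954956055)
```

View pics/w3.png

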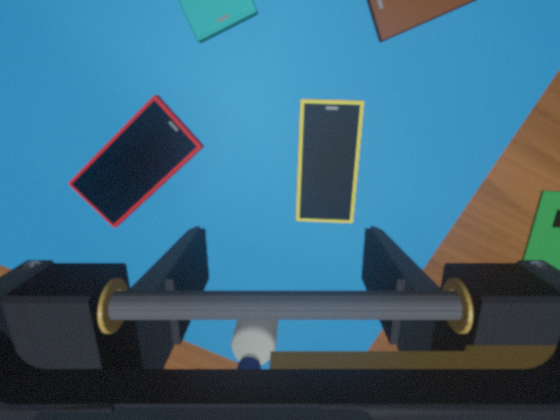

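The wrist view shows the yellow phone with corners about (302,100), (364,101), (353,221), (297,219). The bottle at (255,340) is near the gripper's rear, so I'll check clearance.

Run:
```python
from h import *
f=dict(np.load('w3.npz')); t=dict(np.load('top0.npz'))
P=[ray(f,p,11)[:2] for p in [(302,99.5),(364,100.5),(353,221.5),(297,219.5)]]
print(np.round(P,1)); print(cv2.minAreaRect(np.array(P,np.float32)), np.mean(P,0))
a=(P[0]+P[1])/2-(P[2]+P[3])/2; yaw=np.degrees(np.arctan2(a[1],a[0])); print('yaw',yaw,np.hypot(*a))
c=np.mean(P,0); u=a/np.hypot(*a); g=c-40*u; print('grasp',g)
b=ray(t,(405,241),110)[:2]; print('bottle',b,ray(f,(255,340),90)); d=b-g; v=np.array([u[1],-u[0]]); print('bottle in tool x,y',d@u,d@v)
b=ray(t,(406,242),110)[:2]
```

```text
[[ 625.8 -297.4]
 [ 651.3 -353.3]
 [ 534.7 -405.4]
 [ 509.4 -348.8]]
((580.3443603515625, -351.0760192871094), (127.73603820800781, 61.99245071411133), 24.057966232299805) [ 580.29309981 -351.24456614]
yaw 23.93844502349137 127.47915346902097
grasp [ 543.73382371 -367.47476425]
bottle [ 377.32299412 -346.75678631] [ 405.86103959 -354.50875832   90.        ]
bottle in tool x,y -143.69006447338032 -86.45787520583663
```

send_rows(deltas=[1,-0.008,0.02,0.03,1.5,1,-0.008,0.02,0.03,0,1,0,0.003,0.03,0,1,0,0.003,0.03,0,1,0,0,0,0])

```text
time_s: 9.45
ee_pos: [548.0, -365.8, 65.4]
ee_rot: [-177.7, -0.6, 24.7]
force: [-1.1, -0.2, 0.1]
gripper_width: 91.3
```

send_rows(deltas=[1,-0.005,0.002,0.025,0.7,1,0,0,0.018,0,0.5,0,0,0.002,0,0.5,0,0,0,0])

```text
time_s: 9.85
ee_pos: [547.0, -366.6, 23.6]
ee_rot: [-177.8, -0.7, 24.3]
force: [0.0, -0.5, -0.0]
gripper_width: 77.6
```

send_rows(deltas=[0.8,-0.003,0,0.006,0.3,0.4,0,0,0,0,0.4,0,0,0,0,0.4,0,0,0,0,0.4,0,0,0,0,0.4,0,0,0,0], squeeze=30)

```text
time_s: 10.45
ee_pos: [545.6, -368.2, 21.3]
ee_rot: [-178.1, -0.9, 24.1]
force: [-0.0, 0.2, -2.9]
gripper_width: 63.6
```

The jaws close on 63.6 mm, but too high: the tips are at about 7 mm. I'll reopen, lower and grip again.

send_rows(deltas=[0.8,0,0,0,0,0.8,0,0,0.004,0,0.8,0,0,0.003,0,0.6,0,0,0.001,0,0.4,0,0,0,0,0.4,0,0,0,0,0.4,0,0,0,0,0.4,0,0,0,0])

```text
time_s: 11.25
ee_pos: [546.9, -368.9, 17.7]
ee_rot: [-178.3, -1.0, 24.1]
force: [-0.4, -0.3, 2.3]
gripper_width: 63.9
```

send_rows(deltas=[0.4,0,0,-0.03,0,0.4,0,0,-0.035,0,0.4,0,0,-0.035,0,0.4,0,0,0,6,0.4,0,0,0,6,0.4,0,0,0,6,0.4,0,0,0,0])

```text
time_s: 11.95
ee_pos: [544.1, -371.0, 114.5]
ee_rot: [-177.7, 0.1, 5.4]
force: [-0.1, 0.1, -2.3]
gripper_width: 63.7
```

Run:
```python
from h import *
s=state(); f=wristcam(snap('wrist','w4.png'),s); np.savez('w4.npz',**f); print(s['ee_pos'],s['ee_rot'],s['gripper_width'])
```

```text
[ 544.07433234 -370.9967488   114.47375255] [-1.77729253e+02  9.10559177e-02  5.43959200e+00] 63.714594086669614
```

View pics/w4.png

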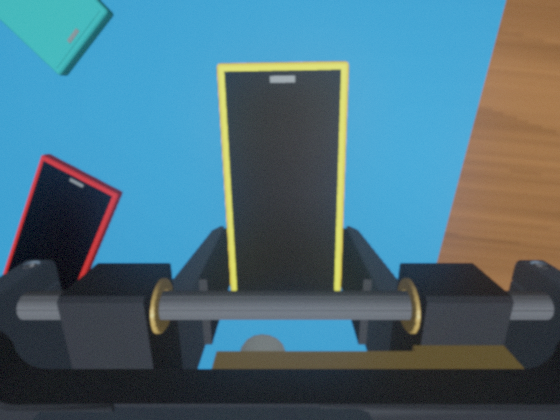

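The phone is held straight (columns 218–348, front edge at row 65). Now I'll carry it in front of the box.

send_rows(deltas=[0.4,0.002,-0.04,0,0,0.4,0.002,-0.04,0,0,0.4,0.002,-0.04,0,0,0.4,0.002,-0.04,0,0,0.4,0.002,-0.04,0,0,0.4,0.002,-0.04,0,0,0.4,0.002,-0.04,0,0,0.4,0.002,-0.04,0,0,0.4,0.002,-0.04,0,0,0.4,0.002,-0.04,0,0,0.4,0,0,0,0])

```text
time_s: 13.1
ee_pos: [518.1, 42.1, 124.0]
ee_rot: [-177.5, 0.5, 6.8]
force: [0.1, -1.1, -3.0]
gripper_width: 64.0
```

send_rows(deltas=[0.4,0,-0.023,0.015,0.4,0.4,0,-0.022,0.015,0.4,0.4,0,0,0.015,0,0.4,0,0,0,0])

```text
time_s: 13.5
ee_pos: [512.0, 90.2, 79.0]
ee_rot: [-177.6, 0.5, 6.5]
force: [-0.5, -0.1, -2.5]
gripper_width: 63.9
```

Run:
```python
from h import *
s=state(); f=wristcam(snap('wrist','w5.png'),s); np.savez('w5.npz',**f); print(s['ee_pos'],s['ee_rot'],s['gripper_width'])
```

```text
[511.96326581  90.22211275  79.02583904] [-177.60771821    0.50906958    6.54963292] 63.86477628978686
```

View pics/w5.png

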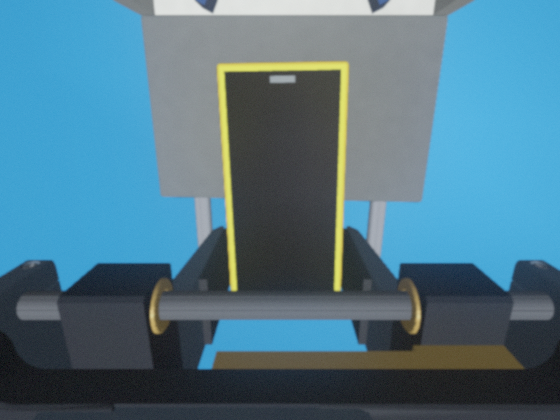

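Run:
```python
from h import *
f=dict(np.load('w5.npz'))
th=np.radians(5.9);R=np.array([[np.cos(th),np.sin(th)],[-np.sin(th),np.cos(th)]])
bx=lambda p,z:(R@(ray(f,p,z)[:2]-[635,101.5])).round(1)
for n,p,z in[('door',(145,15),46.5),('door',(447,15),46.5),('door',(161,198),46.5),('door',(422,200),46.5),('post',(203,200),42),('post',(376,203),42),('phone',(218,64),72),('phone',(348,63),72),('ph',(228,200),72),('ph',(343,200),72),('fl',(205,4),61),('fl',(379,4),61)]: print(n,bx(p,z))
```

```text
door [ 2.9 77.5]
door [  3.2 -78.9]
door [-98.   79.8]
door [-95.4 -80.2]
post [-100.1   54.8]
post [-99.4 -54.1]
phone [-23.2  33.9]
phone [-22.3 -26.9]
ph [-90.2  32. ]
ph [-88.7 -29. ]
fl [ 4.4 41.4]
fl [  4.5 -41.1]
```

The box frame checks out: door edges ±78, posts ±54.5 and flares ±41, all centred. The phone is about 3.5 mm left at its front and 1.5 mm left further back, so I'll correct that and insert.

send_rows(deltas=[0.4,0,0.002,0.007,1.4,0.4,0,0,0.005,0,0.4,0.01,0,0,0,0.4,0.015,0,0,0,0.4,0,0,0,0])

```text
time_s: 14.05
ee_pos: [542.0, 88.5, 69.1]
ee_rot: [-177.6, 0.1, 4.9]
force: [-0.5, -0.9, -2.3]
gripper_width: 64.0
```

```bash
cat >> h.py <<'E'
th=np.radians(5.9);RB=np.array([[np.cos(th),np.sin(th)],[-np.sin(th),np.cos(th)]])
def box(X): return np.r_[RB@(np.array(X)[:2]-[637,101.5]),X[2]].round(1)
E
python3 - <<'E'
from h import *
s=state(); f=wristcam(snap('wrist','w6.png'),s); np.savez('w6.npz',**f); print(s['ee_pos'],s['ee_rot'],box(s['ee_pos']),s['force'])
E
```

```text
[541.97955741  88.5453069   69.14647156] [-1.77616053e+02  1.36749798e-01  4.88209737e+00] [-95.8  -3.1  69.1] [-0.48146979 -0.87621478 -2.27490263]
```

View pics/w6.png

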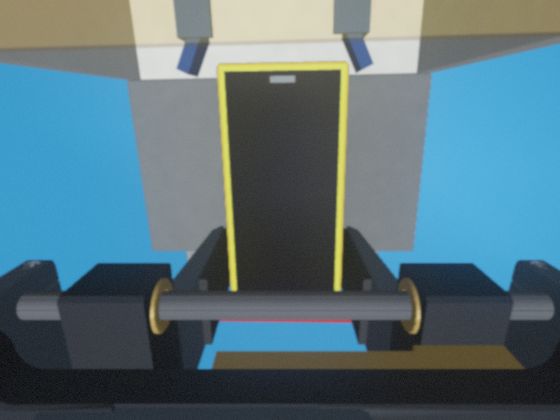

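Flare mouths are at columns 187 and 364 (mid 275.5) with the phone front centre at 283, at about the same height. The phone needs about 3.6 mm to the left.

send_rows(deltas=[0.4,0,-0.0035,0.001,0,0.4,0.012,0,0,0,0.4,0.012,0,0,0,0.4,0,0,0,0])

```text
time_s: 14.5
ee_pos: [565.4, 94.2, 68.3]
ee_rot: [-177.6, 0.3, 4.9]
force: [-0.3, -0.2, -2.6]
gripper_width: 63.6
```

Run:
```python
from h import *
s=state(); f=wristcam(snap('wrist','w7.png'),s); np.savez('w7.npz',**f); print(s['ee_pos'],s['ee_rot'],box(s['ee_pos']),s['force'])
```

```text
[565.41687584  94.200064    68.32677066] [-177.62034648    0.25259444    4.8807236 ] [-72.    0.1  68.3] [-0.28191735 -0.16340239 -2.55971557]
```

View pics/w7.png

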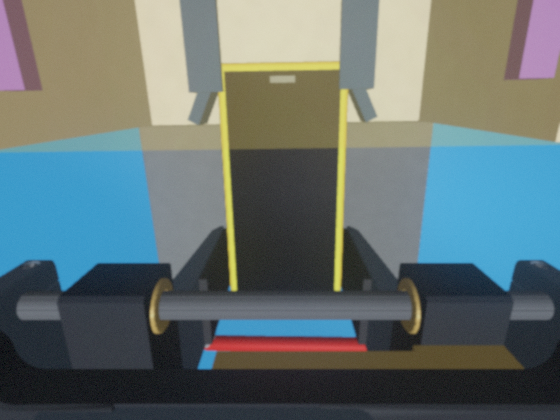

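The front edge is between the rails, partly under the lips (columns 222–341). I'll lower by about 2.5 mm and advance.

send_rows(deltas=[0.4,0,0,0.003,0,0.4,0.008,-0.001,0,0,0.4,0.01,0,0,0,0.4,0.006,0,0,0,0.4,0,0,0,0])

```text
time_s: 15.05
ee_pos: [589.7, 97.7, 65.2]
ee_rot: [-177.6, 0.4, 4.9]
force: [0.4, -0.4, -0.7]
gripper_width: 63.7
```

Run:
```python
from h import *
s=state(); f=wristcam(snap('wrist','w8.png'),s); np.savez('w8.npz',**f); print(s['ee_pos'],s['ee_rot'],box(s['ee_pos']),s['force'])
t=snap('scene','s8.png'); cv2.imwrite('pics/s8c.png',cv2.resize(t['img'][190:360,170:330],None,fx=3.5,fy=3.5,interpolation=cv2.INTER_CUBIC)[:,:,::-1])
```

```text
[589.6659585   97.69069447  65.16675861] [-177.61362339    0.37173364    4.89882533] [-47.5   1.1  65.2] [ 0.36305471 -0.39416065 -0.72313532]
```

View pics/w8.png

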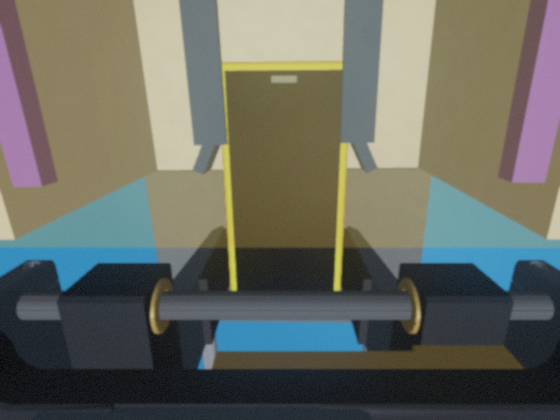

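View pics/s8c.png

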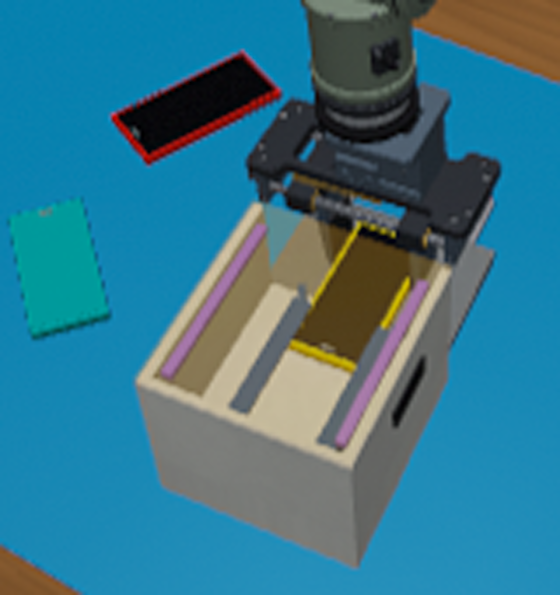

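The phone is seated between the rails with its front about 55 mm in. A vertical tool can't push it home, because the gripper body meets the roof edge about 30 mm short. I'll release, push as far as that allows, then look for more reach.

send_rows(deltas=[0.75,0,0,0,0,0.75,0,0,0,0,0.75,0,0,-0.001,0,0.75,-0.025,0,0,0,0.5,-0.03,0,0,0,0.3,-0.01,0,0,0,0.3,0,0,0,0,0.3,0,0,0,0])

```text
time_s: 15.95
ee_pos: [524.5, 92.0, 68.3]
ee_rot: [-177.6, 0.1, 4.9]
force: [-0.3, 0.3, 0.7]
gripper_width: 39.2
```

send_rows(deltas=[0.3,0,0,0.004,0,0.3,0.015,0,0,0,0.3,0.015,0,0,0,0.3,0.015,0,0,0,0.3,0.012,0,0,0,0.3,0,0,0,0])

```text
time_s: 16.55
ee_pos: [583.4, 97.5, 63.6]
ee_rot: [-177.6, 0.6, 4.9]
force: [-0.3, 0.3, 4.3]
gripper_width: 27.3
```

Run:
```python
from h import *
s=state(); f=wristcam(snap('wrist','w9.png'),s); np.savez('w9.npz',**f); print(s['ee_pos'],s['ee_rot'],box(s['ee_pos']),s['force'],s['qpos'].round(1))
```

```text
[583.37912974  97.45636552  63.56204033] [-177.57352706    0.62285026    4.87954348] [-53.8   1.5  63.6] [-0.27118981  0.26182263  4.25548613] [ 7.  28.3 99.7  3.1 52.6 90.3]
```

View pics/w9.png

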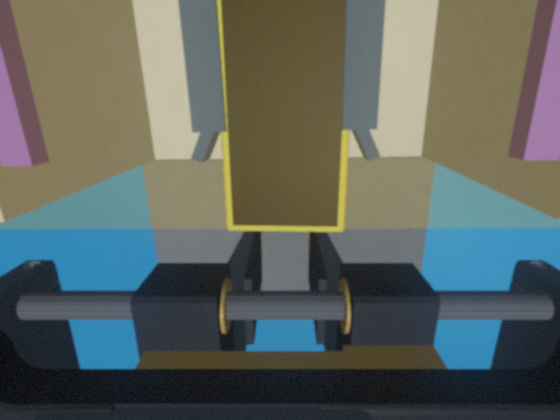

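The phone's rear edge is at row 230, in contact with both fingers and straight between the rails. I'll push a bit more.

send_rows(deltas=[0.3,0.008,0,-0.001,0,0.3,0.003,0,0,0,0.3,0,0,0,0])

```text
time_s: 16.9
ee_pos: [595.2, 98.5, 63.6]
ee_rot: [-177.6, 0.8, 4.9]
force: [-4.2, -0.4, 5.1]
gripper_width: 27.5
```

Run:
```python
from h import *
s=state(); print(box(s['ee_pos']),s['force'],s['ee_rot'])
f=wristcam(snap('wrist','w10.png'),s)
for p in[(228,230),(345,230)]: print(p)
hsv=cv2.cvtColor(f['img'],cv2.COLOR_RGB2HSV)
c=hsv[190:270,285]; print([i+190 for i in range(80) if 20<c[i,0]<35 and c[i,1]>110])
r=[i+190 for i in range(80) if 20<c[i,0]<35 and c[i,1]>110]
if r: print('rear edge',box(ray(f,(285,max(r)+.5),57)))
```

```text
[-41.9   1.3  63.6] [-4.23341441 -0.4312017   5.09028038] [-177.56649371    0.77736347    4.8855085 ]
(228, 230)
(345, 230)
[196, 197, 198, 199, 200, 201, 203, 204, 205, 208, 209, 211, 212, 213, 216, 217, 218, 219, 220, 221, 222, 223, 224, 225, 226, 227, 228, 229, 230, 231]
rear edge [-25.7   0.7  57. ]
```

The rear edge is now at -25.7 mm with the body about at the roof edge, which is the limit for a vertical tool. A full insertion needs the fingertips leaning forward. I'll back off, rise and see how the tool behaves at the edge of its reach, where tilt may appear.

send_rows(deltas=[0.3,-0.04,0,0,0,0.3,-0.02,0,-0.04,0,0.3,0,0,-0.05,0,0.3,0,0,-0.05,0,0.3,0,0,-0.05,0,0.3,0,0,-0.05,0,0.3,0,0,-0.05,0,0.3,0,0,-0.05,0])

```text
time_s: 17.75
ee_pos: [538.1, 78.8, 399.2]
ee_rot: [-177.6, 1.3, 4.9]
force: [1.9, -0.1, -0.3]
gripper_width: 27.2
```

send_rows(deltas=[0.3,0.05,0,0,0,0.3,0.05,0,0,0,0.3,0.05,0,0,0,0.3,0.05,0,0,0,0.3,0.05,0,0,0,0.3,0.05,0,0,0,0.3,0.05,0,0,0])

```text
time_s: 18.45
ee_pos: [835.6, 102.7, 373.1]
ee_rot: [-177.5, -1.7, 4.7]
force: [0.6, -0.7, -3.0]
gripper_width: 27.3
```

send_rows(deltas=[0.3,0.05,0,0,0,0.3,0.05,0,0,0,0.3,0.05,0,0,0,0.3,0.05,0,0,0])

```text
time_s: 18.85
ee_pos: [915.2, 106.1, 302.1]
ee_rot: [-177.2, -7.7, 4.3]
force: [-0.8, 0.6, 0.3]
gripper_width: 27.5
```

```bash
python3 -c "
from h import *
s=state();print(s['qpos'].round(1),s['ee_pos'],s['ee_rot'])"
```

```text
[  4.9  54.8  12.4   2.8 105.1  91.3] [915.15258305 106.11866268 302.13693104] [-177.17962689   -7.74197475    4.33752494]
```

The pitch moves to -7.7°, with the tips leaning forward, which is exactly the lean I need. I'll continue gently.

send_rows(deltas=[0.3,0.03,0,0,0,0.3,0.03,0,0,0,0.3,0.03,0,0,0])

```text
time_s: 19.15
ee_pos: [947.8, 106.9, 277.9]
ee_rot: [-177.0, -11.0, 4.1]
force: [1.0, 0.3, -0.7]
gripper_width: 27.2
```

```bash
python3 -c "
from h import *
s=state();print(s['qpos'].round(2),s['ee_pos'],s['ee_rot'])"
```

```text
[  4.78  56.55  12.33   2.89 100.06  91.14] [947.79890897 106.89814161 277.87651232] [-177.02664661  -11.01063143    4.13621987]
```

send_rows(deltas=[0.3,0.04,0,0,0,0.3,0.04,0,0,0,0.3,0.04,0,0,0,0.3,0.04,0,0,0,0.3,0.04,0,0,0,0.3,0.04,0,0,0])

```text
time_s: 19.75
ee_pos: [1018.3, 107.5, 259.8]
ee_rot: [-176.6, -21.0, 3.6]
force: [-0.6, 0.2, -0.2]
gripper_width: 27.3
```

```bash
python3 -c "
from h import *
s=state();print(s['qpos'].round(2),s['ee_pos'],s['ee_rot'])"
```

```text
[ 4.39 58.7  12.32  3.15 87.95 90.67] [1018.25228482  107.45267295  259.81213866] [-176.55444488  -20.99474818    3.55664386]
```

send_rows(deltas=[0.3,0.04,0,0,0,0.3,0.04,0,0,0,0.3,0.04,0,0,0,0.3,0.04,0,0,0,0.3,0.04,0,0,0,0.3,0.04,0,0,0,0.3,0,0,0,0])

```text
time_s: 20.45
ee_pos: [1070.1, 105.1, 287.3]
ee_rot: [-176.0, -31.4, 2.8]
force: [-0.4, 0.1, 0.5]
gripper_width: 27.0
```

```bash
python3 -c "
from h import *
s=state();print(s['qpos'].round(2),s['ee_pos'],s['ee_rot'])"
```

```text
[ 3.97 58.61 12.27  3.49 77.72 90.26] [1070.14312116  105.05661683  287.27773921] [-175.98063248  -31.35765469    2.80308483]
```

Pitch is -31.4°, enough for the tips to go under the roof edge. I'll retract level, with tool x forward-up and tool z forward-down.

send_rows(deltas=[0.3,-0.03,0,-0.018,0,0.3,-0.03,0,-0.018,0,0.3,-0.03,0,-0.018,0,0.3,-0.03,0,-0.018,0,0.3,-0.03,0,-0.018,0,0.3,-0.03,0,-0.018,0,0.3,-0.03,0,-0.018,0,0.3,-0.03,0,-0.018,0,0.3,-0.03,0,-0.018,0,0.3,-0.03,0,-0.018,0,0.3,-0.03,0,-0.018,0,0.3,-0.03,0,-0.018,0])

```text
time_s: 21.65
ee_pos: [649.9, 69.6, 277.4]
ee_rot: [-176.0, -31.5, 2.8]
force: [0.1, -0.2, 0.3]
gripper_width: 27.2
```

send_rows(deltas=[0.3,-0.03,-0.004,0.005,-1.5,0.3,-0.038,-0.004,0.015,-1.5,0.3,-0.038,-0.004,0.015,0,0.3,-0.038,-0.004,0.015,0,0.3,-0.038,-0.004,0.015,0,0.3,0,0,0,0])

```text
time_s: 22.25
ee_pos: [518.6, 80.7, 128.4]
ee_rot: [-177.9, -32.3, 6.5]
force: [-0.3, -0.2, -0.1]
gripper_width: 27.3
```

Run:
```python
from h import *
s=state(); f=wristcam(snap('wrist','w11.png'),s); np.savez('w11.npz',**f)
R=Ro.from_euler('xyz',s['ee_rot'],degrees=True).as_matrix()
print(box(s['ee_pos']),s['ee_rot'],'axes in box x,y,z'); print(np.c_[(RB@R[:2]).T,R[2]].round(3))
```

```text
[-119.9   -8.5  128.4] [-177.92154516  -32.27708431    6.47134237] axes in box x,y,z
[[ 0.845  0.008  0.534]
 [ 0.029 -0.999 -0.031]
 [ 0.533  0.042 -0.845]]
```

View pics/w11.png

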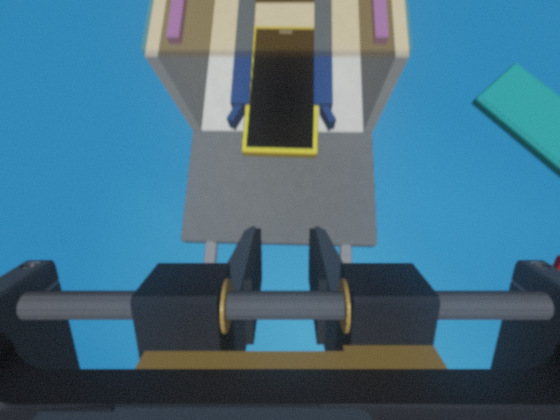

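The phone sits centred between the rails, rear edge at row 155. At this tilt the tips' end face meets the phone's rear top edge about 9 mm ahead of the TCP. The body corner then clears the roof until the phone is nearly home. I'll narrow the fingers to pass the lips and move in.

send_rows(deltas=[0.1,0.005,-0.0014,0.02,0,0.1,0.005,-0.0014,0.02,0,0.1,0.005,-0.0014,0.02,0,0.1,0.003,-0.0014,0.015,0,0.1,0,0,0,0])

```text
time_s: 22.8
ee_pos: [593.2, 97.0, 90.3]
ee_rot: [-177.9, -34.4, 6.4]
force: [-0.6, 0.9, -0.3]
gripper_width: 9.1
```

```bash
cat > look.py <<'E'
import sys
from h import *
n=sys.argv[1]; s=state(); f=wristcam(snap('wrist',n+'.png'),s); np.savez(n+'.npz',**f)
R=Ro.from_euler('xyz',s['ee_rot'],degrees=True).as_matrix(); P=s['ee_pos']
print(s['time_s'],'TCP',box(P),'rot',s['ee_rot'].round(1),'F',s['force'].round(1),s['gripper_width'])
print(np.c_[(RB@R[:2]).T,R[2]].round(3))
for k,v in dict(tipfront=(16,0,14),tiprear=(-16,0,14),body=(38,0,-65)).items(): print(k,box(P+R@v))
hsv=cv2.cvtColor(f['img'],cv2.COLOR_RGB2HSV); m=cv2.inRange(hsv,(20,110,60),(35,255,255)); m[260:]=0
for c in (265,275,295,305):
    r=np.flatnonzero(m[:,c]); 
    if len(r): print('rear',c,r.max(),box(ray(f,(c,r.max()+.5),56)))
E
python3 look.py w12
```

```text
22.8 TCP [-44.    0.   90.3] rot [-177.9  -34.4    6.4] F [-0.6  0.9 -0.3] 9.059236389651788
[[ 0.826  0.007  0.564]
 [ 0.029 -0.999 -0.03 ]
 [ 0.564  0.041 -0.825]]
tipfront [-22.9   0.7  87.8]
tiprear [-49.4   0.5  69.7]
body [-49.3  -2.4 165.4]
rear 265 137 [50.5 18.  56. ]
rear 275 136 [51.4 10.6 56. ]
rear 295 137 [50.8 -4.1 56. ]
rear 305 138 [ 50.1 -11.4  56. ]
```

View pics/w12.png

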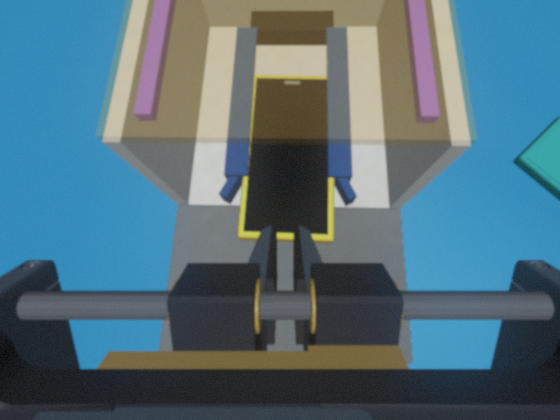

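send_rows(deltas=[0.1,-0.007,0,0.007,0,0.1,-0.007,0,0.007,0,0.1,0,0,0,0])

```text
time_s: 23.15
ee_pos: [594.9, 95.4, 83.3]
ee_rot: [-177.5, -34.4, 6.4]
force: [-0.0, 0.0, 0.5]
gripper_width: 9.1
```

```bash
python3 look.py w13
```

```text
23.15 TCP [-42.5  -1.7  83.3] rot [-177.5  -34.4    6.4] F [-0.   0.   0.5] 9.098795023499706
[[ 0.825  0.007  0.565]
 [ 0.033 -0.999 -0.036]
 [ 0.564  0.048 -0.824]]
tipfront [-21.4  -0.9  80.8]
tiprear [-47.8  -1.1  62.7]
body [-47.8  -4.6 158.3]
rear 265 132 [52.3 16.3 56. ]
rear 275 133 [51.6  9.1 56. ]
rear 295 133 [51.8 -5.2 56. ]
rear 305 131 [ 53.5 -12.3  56. ]
```

send_rows(deltas=[0.1,-0.01,-0.001,0.006,0,0.1,-0.008,-0.001,0.004,0,0.1,0,0,0,0])

```text
time_s: 23.5
ee_pos: [591.7, 95.4, 78.4]
ee_rot: [-177.2, -34.5, 6.5]
force: [0.4, -0.0, 0.5]
gripper_width: 8.9
```

```bash
python3 look.py w14
```

```text
23.5 TCP [-45.7  -1.4  78.4] rot [-177.2  -34.5    6.5] F [ 0.4 -0.   0.5] 8.949760102116878
[[ 0.824  0.009  0.566]
 [ 0.039 -0.998 -0.04 ]
 [ 0.565  0.055 -0.823]]
tipfront [-24.6  -0.5  75.9]
tiprear [-51.   -0.8  57.8]
body [-51.1  -4.7 153.4]
rear 265 227 [-21.5  12.6  56. ]
rear 275 229 [-22.6   6.2  56. ]
rear 295 229 [-22.2  -6.4  56. ]
rear 305 118 [ 57.9 -11.1  56. ]
```

send_rows(deltas=[0.1,-0.01,-0.001,0.007,0,0.1,-0.008,-0.001,0.006,0,0.1,0,0,0,0])

```text
time_s: 23.85
ee_pos: [589.9, 97.4, 72.5]
ee_rot: [-177.1, -34.6, 6.7]
force: [0.1, 0.5, 0.2]
gripper_width: 9.4
```

```bash
python3 look.py w15
```

```text
23.85 TCP [-47.3   0.8  72.5] rot [-177.1  -34.6    6.7] F [0.1 0.5 0.2] 9.432172617121747
[[ 0.823  0.012  0.568]
 [ 0.043 -0.998 -0.042]
 [ 0.566  0.059 -0.822]]
tipfront [-26.2   1.8  70.1]
tiprear [-52.5   1.4  51.9]
body [-52.8  -2.6 147.5]
rear 265 227 [-24.4  14.3  56. ]
rear 275 229 [-25.4   8.1  56. ]
rear 295 229 [-25.   -4.2  56. ]
rear 305 227 [-23.5 -10.3  56. ]
```

View pics/w15.png

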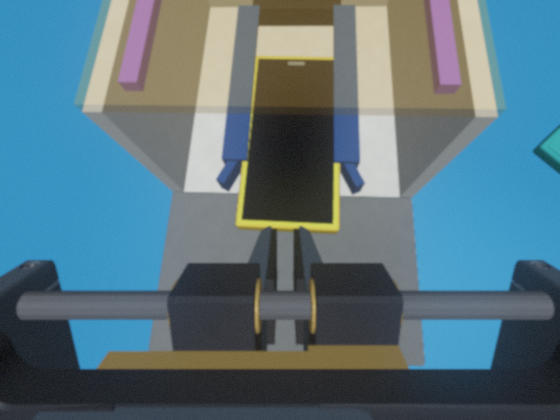

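send_rows(deltas=[0.1,-0.004,0,0.006,0,0.1,0.008,0,0.006,0,0.1,0.008,0,0.006,0,0.1,0.007,0,0.005,0,0.1,0,0,0,0])

```text
time_s: 24.4
ee_pos: [620.5, 102.4, 71.8]
ee_rot: [-177.1, -35.0, 6.9]
force: [0.1, -1.2, 0.5]
gripper_width: 9.1
```

```bash
python3 look.py w16
```

```text
24.4 TCP [-16.3   2.6  71.8] rot [-177.1  -35.     6.9] F [ 0.1 -1.2  0.5] 9.052988030479261
[[ 0.819  0.014  0.574]
 [ 0.046 -0.998 -0.041]
 [ 0.572  0.06  -0.818]]
tipfront [ 4.8  3.7 69.5]
tiprear [-21.4   3.2  51.1]
body [-22.3  -0.8 146.7]
rear 265 179 [38.3 18.2 56. ]
rear 275 183 [35.7 11.6 56. ]
rear 295 184 [35.4 -1.3 56. ]
rear 305 183 [36.3 -7.7 56. ]
```

View pics/w16.png

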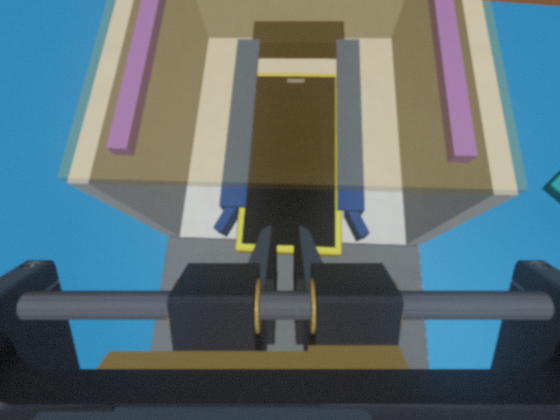

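The phone is sliding in: front edge at row 75 with the stop at about row 57, rear edge at row 250, forces near zero. Continuing.

send_rows(deltas=[0.1,0.006,0.001,0.005,0,0.1,0.004,0.001,0.003,0,0.1,0,0,0,0])

```text
time_s: 24.75
ee_pos: [631.4, 102.4, 71.0]
ee_rot: [-177.0, -34.9, 6.8]
force: [-0.2, -0.2, 0.0]
gripper_width: 9.1
```

```bash
python3 look.py w17
```

```text
24.75 TCP [-5.5  1.5 71. ] rot [-177.   -34.9    6.8] F [-0.2 -0.2  0. ] 9.088726797877406
[[ 0.82   0.013  0.572]
 [ 0.046 -0.998 -0.042]
 [ 0.571  0.061 -0.819]]
tipfront [15.6  2.6 68.7]
tiprear [-10.6   2.2  50.4]
body [-11.4  -1.9 146. ]
rear 265 213 [26.  15.5 56. ]
rear 275 212 [26.9  9.4 56. ]
rear 295 213 [26.7 -3.1 56. ]
rear 305 214 [26.3 -9.3 56. ]
```

View pics/w17.png

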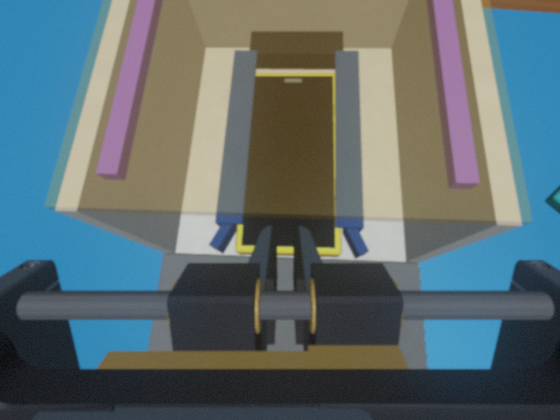

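send_rows(deltas=[0.1,0.004,0.001,0.003,0,0.1,0.003,0,0.002,0,0.1,0,0,0,0])

```text
time_s: 25.1
ee_pos: [637.5, 102.9, 70.5]
ee_rot: [-177.0, -34.8, 6.8]
force: [0.9, 0.5, -0.1]
gripper_width: 9.3
```

```bash
python3 look.py w18; python3 -c "
import cv2;a=cv2.imread('pics/w18.png')[20:280,180:400];cv2.imwrite('pics/w18c.png',cv2.resize(a,None,fx=2.2,fy=2.2,interpolation=cv2.INTER_CUBIC))"
```

```text
25.1 TCP [ 0.7  1.3 70.5] rot [-177.   -34.8    6.8] F [ 0.9  0.5 -0.1] 9.270995800745903
[[ 0.821  0.013  0.57 ]
 [ 0.046 -0.998 -0.044]
 [ 0.569  0.062 -0.82 ]]
tipfront [21.8  2.4 68.2]
tiprear [-4.5  2.  49.9]
body [ -5.1  -2.2 145.5]
rear 265 223 [25.7 14.9 56. ]
rear 275 231 [20.9  8.5 56. ]
rear 295 233 [20.1 -3.7 56. ]
rear 305 225 [25.3 -9.6 56. ]
```

View pics/w18c.png

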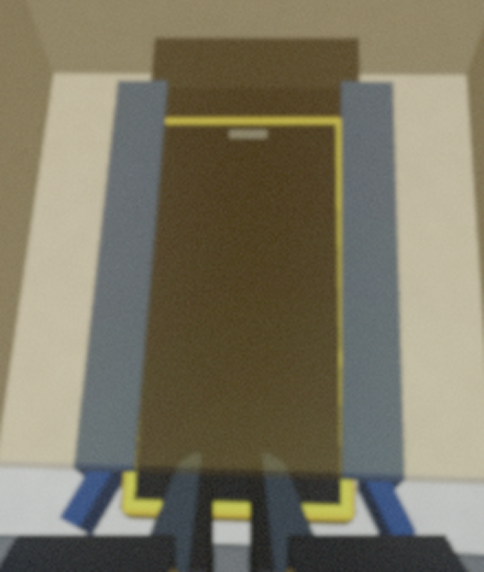

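Run:
```python
from h import *
f=dict(np.load('w18.npz'))
p=lambda u,v:(u/2.2+180,v/2.2+20)
for n,q,z in[('phone front',p(250,117),56),('rear top left',p(130,503),56),('rear top right',p(345,508),56),('rear',p(240,503),56),('rear bottom',p(240,520),45),('stop base/top face boundary',p(250,87),56),('stop',p(250,87),64),('rail end L',p(140,82),64),('rail end R',p(365,84),64),('mouth L',p(20,545),45),('rail front L',p(105,468),64)]: print(n,box(ray(f,q,z)))
```

```text
phone front [136.7   1.6  56. ]
rear top left [ 9.6 29.5 56. ]
rear top right [ 10.6 -28.8  56. ]
rear [10.8 -0.5 56. ]
rear bottom [ 7.8 -0.3 45. ]
stop base/top face boundary [148.6   2.1  56. ]
stop [141.5   1.7  64. ]
rail end L [143.2  36.9  64. ]
rail end R [142.9 -34.4  64. ]
mouth L [-1.9 62.2 45. ]
rail front L [17.4 35.5 64. ]
```

Front edge at about 136.7 against the stop at 142, with the rails measuring 143/17, which fits. About 5 mm remain.

send_rows(deltas=[0.1,0.004,0.001,0.003,0,0.1,0.002,0,0.001,0,0.1,0,0,0,0])

```text
time_s: 25.45
ee_pos: [642.4, 103.0, 70.4]
ee_rot: [-176.9, -34.7, 6.7]
force: [1.0, -0.3, -0.7]
gripper_width: 9.2
```

```bash
python3 look.py w19; python3 -c "
import cv2;a=cv2.imread('pics/w19.png')[20:280,180:400];cv2.imwrite('pics/w19c.png',cv2.resize(a,None,fx=2.2,fy=2.2,interpolation=cv2.INTER_CUBIC))"
```

```text
25.45 TCP [ 5.5  0.9 70.4] rot [-176.9  -34.7    6.7] F [ 1.  -0.3 -0.7] 9.235053468732987
[[ 0.822  0.012  0.569]
 [ 0.046 -0.998 -0.045]
 [ 0.567  0.063 -0.821]]
tipfront [26.6  2.  68. ]
tiprear [ 0.3  1.6 49.8]
body [-1.000e-01 -2.800e+00  1.454e+02]
rear 265 224 [29.8 14.4 56. ]
rear 275 246 [16.6  7.5 56. ]
rear 295 248 [15.8 -4.5 56. ]
rear 305 225 [ 30.1 -10.   56. ]
```

View pics/w19c.png

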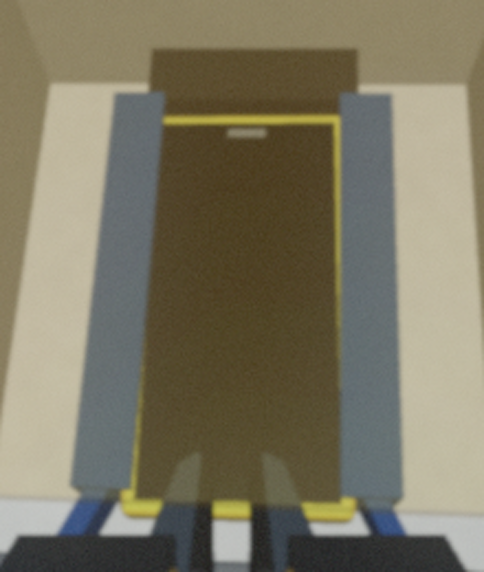

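Run:
```python
from h import *
f=dict(np.load('w19.npz'))
p=lambda u,v:(u/2.2+180,v/2.2+20)
for n,q,z in[('phone front',p(250,115.5),56),('rear',p(240,503),56),('rear bottom',p(240,520),45),('stop',p(250,100),64),('rail end L',p(140,93),64),('rail end R',p(365,95),64),('rail front L',p(102,488),64)]: print(n,box(ray(f,q,z)))
```

```text
phone front [141.8   1.1  56. ]
rear [15.6 -1.  56. ]
rear bottom [12.6 -0.7 45. ]
stop [141.   1.  64.]
rail end L [143.4  36.   64. ]
rail end R [143.2 -34.8  64. ]
rail front L [16.9 35.3 64. ]
```

The front edge measures 141.8 mm at the stop (141–142), the rear edge is about 12–15 mm inside, so the phone is home. I'll retract and go round below the handle bar to lift the door shut with the front face of the closed fingers.

send_rows(deltas=[0.1,-0.016,-0.001,-0.0115,0,0.1,-0.032,-0.0015,-0.023,0,0,-0.03,-0.0015,-0.026,0,0,-0.03,-0.0015,-0.026,0,0,-0.03,-0.0015,-0.026,0,0,-0.03,-0.0015,-0.026,0,0,0,0,0,0])

```text
time_s: 26.2
ee_pos: [504.2, 88.4, 82.7]
ee_rot: [-176.6, -34.5, 6.8]
force: [0.4, -0.9, 0.1]
gripper_width: 0.5
```

```bash
python3 look.py w20
```

```text
26.2 TCP [-133.4    0.6   82.7] rot [-176.6  -34.5    6.8] F [ 0.4 -0.9  0.1] 0.4832976386607189
[[ 0.824  0.012  0.566]
 [ 0.049 -0.998 -0.049]
 [ 0.564  0.068 -0.823]]
tipfront [-112.3    1.8   80.3]
tiprear [-138.7    1.4   62.2]
body [-138.8   -3.3  157.7]
rear 265 77 [ 7.7 23.5 56. ]
rear 275 77 [ 7.8 15.9 56. ]
rear 295 77 [ 8.   0.8 56. ]
rear 305 77 [ 8.1 -6.7 56. ]
```

View pics/w20.png

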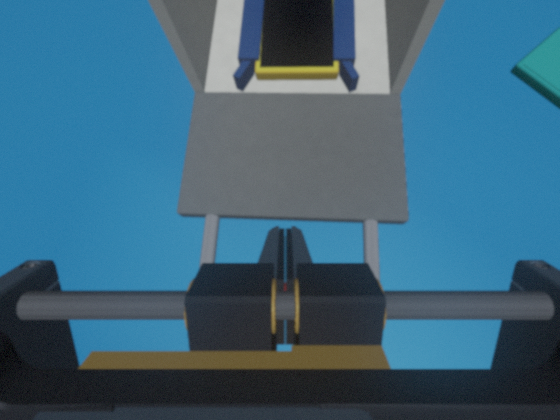

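Run:
```python
from h import *
f=dict(np.load('w20.npz'))
im=f['img'].astype(int)
for r in range(60,98,1): print(r,im[r,290],end=' | ')
print()
for n,r,z in[('rear bottom',77.5,45),('mouth',93.5,46.5),('mouth45',93.5,45)]: print(n,box(ray(f,(290,r),z)))
cv2.imwrite('pics/w20c.png',cv2.resize(f['img'][40:110,200:400],None,fx=4,fy=4,interpolation=cv2.INTER_CUBIC)[:,:,::-1])
```

```text
60 [33 34 36] | 61 [40 39 39] | 62 [41 38 40] | 63 [36 38 35] | 64 [42 47 42] | 65 [59 58 43] | 66 [102  99  50] | 67 [143 141  61] | 68 [171 168  72] | 69 [180 175  76] | 70 [180 173  76] | 71 [172 162  70] | 72 [156 142  58] | 73 [135 121  56] | 74 [120 106  51] | 75 [113 102  52] | 76 [111 100  52] | 77 [109  99  53] | 78 [113 106  71] | 79 [134 129 111] | 80 [157 158 151] | 81 [174 176 173] | 82 [181 183 181] | 83 [182 184 182] | 84 [181 184 181] | 85 [182 183 181] | 86 [180 181 180] | 87 [181 183 182] | 88 [181 183 181] | 89 [182 184 182] | 90 [180 182 180] | 91 [176 178 175] | 92 [161 163 162] | 93 [137 140 139] | 94 [114 116 119] | 95 [105 110 113] | 96 [107 111 114] | 97 [109 114 116] | 
rear bottom [16.7  5.3 45. ]
mouth [ 0.7  4.6 46.5]
mouth45 [ 1.8  4.7 45. ]
```

View pics/w20c.png

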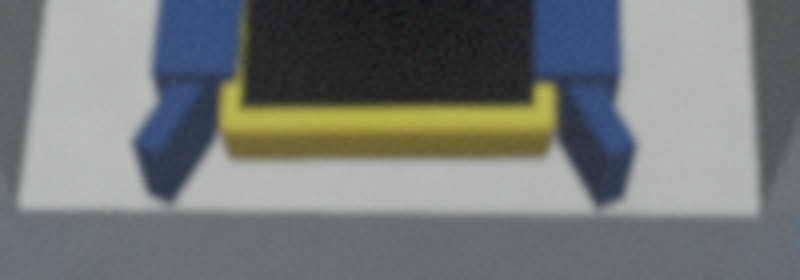

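The rear face is about 13 mm inside the mouth (expected 12), so the phone is fully home and square. Now I'll get behind and below the bar.

send_rows(deltas=[0,-0.032,-0.0015,-0.022,0,0,-0.032,-0.0015,-0.022,0,0,-0.01,0,-0.005,0,0,0,0,0,0])

```text
time_s: 26.65
ee_pos: [421.9, 79.1, 83.8]
ee_rot: [-176.6, -35.1, 7.0]
force: [0.5, -0.0, -0.4]
gripper_width: 0.3
```

send_rows(deltas=[0,-0.012,0,0.017,0,0,-0.012,0,0.017,0,0,-0.01,0,0.013,0,0,0,0,0,0])

```text
time_s: 27.05
ee_pos: [432.1, 83.5, 28.3]
ee_rot: [-176.7, -35.9, 7.1]
force: [-0.7, 0.1, 0.2]
gripper_width: 0.6
```

```bash
python3 look.py w21|head -8
```

```text
27.05 TCP [-205.6    3.1   28.3] rot [-176.7  -35.9    7.1] F [-0.7  0.1  0.2] 0.5928191966718047
[[ 0.81   0.017  0.586]
 [ 0.055 -0.997 -0.047]
 [ 0.584  0.07  -0.809]]
tipfront [-184.5    4.4   26.3]
tiprear [-210.4    3.8    7.6]
body [-212.8   -0.8  103.1]
```

send_rows(deltas=[0,0.013,0,0.009,0,0,0.013,0,0.009,0,0,0,0,0,0])

```text
time_s: 27.4
ee_pos: [468.9, 89.5, 32.4]
ee_rot: [-176.6, -36.3, 7.1]
force: [-0.5, -0.2, 0.4]
gripper_width: 0.5
```

```bash
python3 look.py w22|head -8
```

```text
27.4 TCP [-168.4    5.4   32.4] rot [-176.6  -36.3    7.1] F [-0.5 -0.2  0.4] 0.524497819387351
[[ 0.805  0.017  0.593]
 [ 0.056 -0.997 -0.048]
 [ 0.59   0.072 -0.804]]
tipfront [-147.3    6.7   30.7]
tiprear [-173.1    6.1   11.7]
body [-176.2    1.4  107.2]
```

View pics/w22.png

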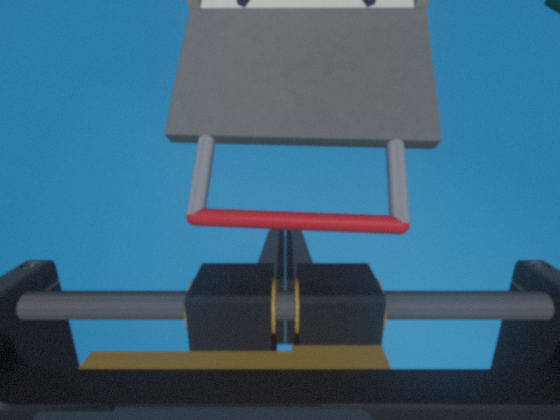

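The bar is at rows 210–230 with the fingertips under it. I'll lift along the door's arc.

send_rows(deltas=[0,0.012,0,-0.0147,0,0,0.0137,0,-0.0135,0,0,0.0153,0,-0.0116,0,0,0.0166,0,-0.0096,0,0,0.0178,0,-0.0074,0])

```text
time_s: 27.95
ee_pos: [475.3, 91.5, 96.7]
ee_rot: [-176.0, -35.3, 7.2]
force: [0.8, 0.0, 0.3]
gripper_width: 0.2
```

```bash
python3 look.py w23|head -8
```

```text
27.95 TCP [-161.9    6.7   96.7] rot [-176.   -35.3    7.2] F [0.8 0.  0.3] 0.21293841302778233
[[ 0.816  0.019  0.577]
 [ 0.063 -0.996 -0.057]
 [ 0.574  0.083 -0.815]]
tipfront [-140.8    8.1   94.6]
tiprear [-166.9    7.5   76.1]
body [-168.1    2.   171.6]
rear 275 63 [ 6.6 27.6 56. ]
```

View pics/w23.png

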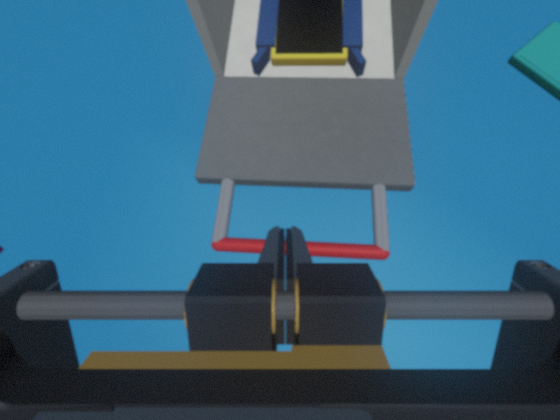

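Run:
```python
from h import *
f=dict(np.load('w23.npz'))
for n,p,z in[('bar L',(217,244),40.5),('bar R',(386,252),40.5),('panel L',(198,179),46.5),('panel R',(412,184),46.5)]: print(n,box(ray(f,p,z)))
f=dict(np.load('w22.npz'))
for n,p,z in[('bar L',(192,217),40.5),('bar R',(403,226),40.5),('panel L',(168,134),46.5),('panel R',(438,141),46.5)]: print('before',n,box(ray(f,p,z)))
t=snap('scene','s24.png'); cv2.imwrite('pics/s24c.png',cv2.resize(t['img'][190:360,170:330],None,fx=3.5,fy=3.5,interpolation=cv2.INTER_CUBIC)[:,:,::-1])
```

```text
bar L [-143.9   61.    40.5]
bar R [-143.1  -61.8   40.5]
panel L [-95.2  80.8  46.5]
panel R [-92.6 -80.8  46.5]
before bar L [-147.2   57.2   40.5]
before bar R [-147.2  -57.    40.5]
before panel L [-98.9  77.2  46.5]
before panel R [-99.  -77.3  46.5]
```

View pics/s24c.png

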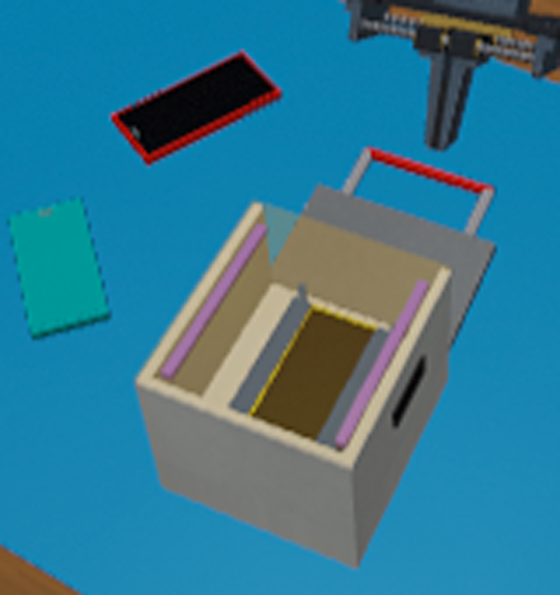

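The phone is home in the scene view. The fingertips slipped off the bar, since only about 8 mm was engaged, and the door rose only slightly. I'll go back and engage deeper.

send_rows(deltas=[0,-0.036,0,-0.026,0,0,-0.018,0.002,0.005,0,0,-0.018,0.002,0.019,0,0,-0.014,0.002,0.019,0,0,-0.012,0,0.016,0,0,0,0,0,0])

```text
time_s: 28.65
ee_pos: [424.9, 81.5, 27.5]
ee_rot: [-176.2, -35.1, 7.4]
force: [0.7, 0.3, -0.4]
gripper_width: 0.3
```

```bash
python3 look.py w25|head -8
```

```text
28.65 TCP [-213.     1.9   27.5] rot [-176.2  -35.1    7.4] F [ 0.7  0.3 -0.4] 0.33887200921750327
[[ 0.818  0.022  0.575]
 [ 0.064 -0.997 -0.054]
 [ 0.572  0.081 -0.816]]
tipfront [-191.9    3.4   25.2]
tiprear [-218.1    2.7    6.8]
body [-219.1   -2.5  102.4]
```

send_rows(deltas=[0,0.0155,0,0.0128,0,0,0.0155,0,0.0128,0,0,0.0155,0,0.0125,0,0,0,0,0,0])

```text
time_s: 29.1
ee_pos: [481.1, 90.4, 25.3]
ee_rot: [-176.5, -35.0, 7.5]
force: [0.8, -0.4, 0.1]
gripper_width: 0.6
```

```bash
python3 look.py w26|head -8
```

```text
29.1 TCP [-156.3    5.    25.3] rot [-176.5  -35.     7.5] F [ 0.8 -0.4  0.1] 0.553731634427878
[[ 0.819  0.023  0.574]
 [ 0.063 -0.997 -0.051]
 [ 0.571  0.078 -0.818]]
tipfront [-135.2    6.5   23. ]
tiprear [-161.4    5.7    4.7]
body [-162.2    0.8  100.2]
```

View pics/w26.png

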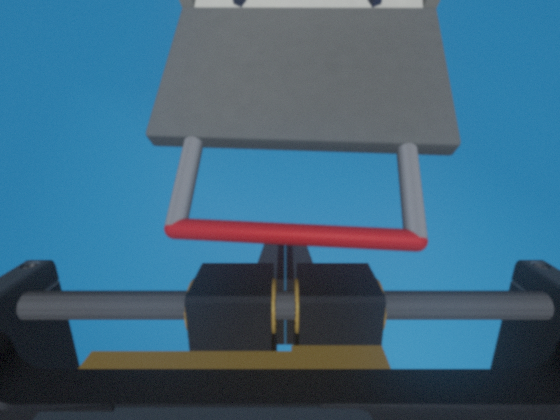

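send_rows(deltas=[0,0.017,0,-0.01,0,0,0.018,0,-0.0096,0,0,0.019,0,-0.0084,0,0,0.02,0,-0.0065,0])

```text
time_s: 29.55
ee_pos: [486.1, 90.7, 66.6]
ee_rot: [-176.3, -32.4, 7.6]
force: [-9.5, -4.2, -1.1]
gripper_width: 0.5
```

```bash
python3 look.py w27|head -8
```

```text
29.55 TCP [-151.2    4.7   66.6] rot [-176.3  -32.4    7.6] F [-9.5 -4.2 -1.1] 0.4954997590656091
[[ 0.844  0.025  0.536]
 [ 0.063 -0.997 -0.054]
 [ 0.533  0.08  -0.843]]
tipfront [-130.3    6.2   63.4]
tiprear [-157.3    5.5   46.2]
body [-153.8    0.5  141.7]
rear 265 36 [ 6.5 29.1 56. ]
```

View pics/w27.png

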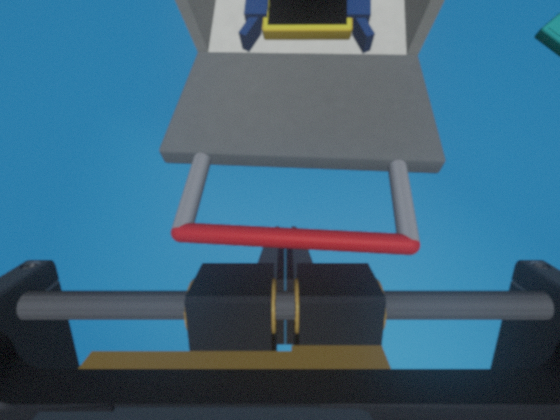

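send_rows(deltas=[0,0.016,0,-0.012,0,0,0.018,0,-0.01,0,0,0.019,0,-0.009,0,0,0.02,0,-0.007,0])

```text
time_s: 30.0
ee_pos: [492.9, 97.7, 85.4]
ee_rot: [-175.0, -32.2, 7.5]
force: [-7.4, -3.8, -0.6]
gripper_width: 0.5
```

```bash
python3 look.py w28|head -8
```

```text
30.0 TCP [-143.7   11.1   85.4] rot [-175.   -32.2    7.5] F [-7.4 -3.8 -0.6] 0.5047097247542371
[[ 0.846  0.024  0.532]
 [ 0.074 -0.994 -0.074]
 [ 0.528  0.102 -0.843]]
tipfront [-122.8   12.9   82.1]
tiprear [-149.8   12.1   65. ]
body [-145.8    5.3  160.4]
rear 295 62 [ 7.2 16.5 56. ]
```

View pics/w28.png

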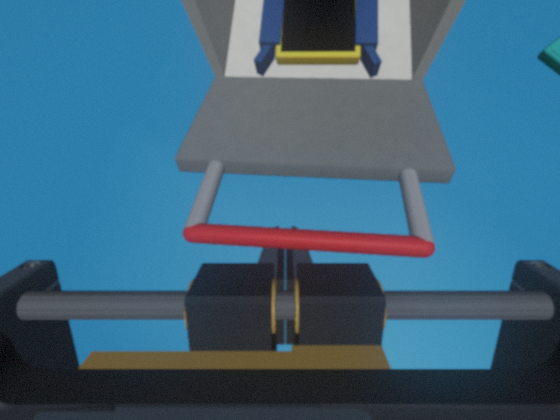

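The door is rising with the bar on the fingers. The load makes each row fall short, so I'll command larger shifts.

send_rows(deltas=[0,0.028,0.003,-0.016,0,0,0.03,0.003,-0.015,0,0,0.03,0.003,-0.012,0,0,0.03,0.003,-0.01,0])

```text
time_s: 30.45
ee_pos: [529.1, 101.3, 143.8]
ee_rot: [-173.4, -31.6, 7.6]
force: [-1.6, 2.3, -3.2]
gripper_width: 0.6
```

```bash
python3 look.py w29|head -8
```

```text
30.45 TCP [-107.3   10.9  143.8] rot [-173.4  -31.6    7.6] F [-1.6  2.3 -3.2] 0.5621388624286243
[[ 0.852  0.025  0.524]
 [ 0.09  -0.991 -0.098]
 [ 0.516  0.13  -0.846]]
tipfront [-86.4  13.2 140.3]
tiprear [-113.7   12.3  123.5]
body [-108.5    3.4  218.7]
rear 295 134 [12.  20.7 56. ]
```

View pics/w29.png

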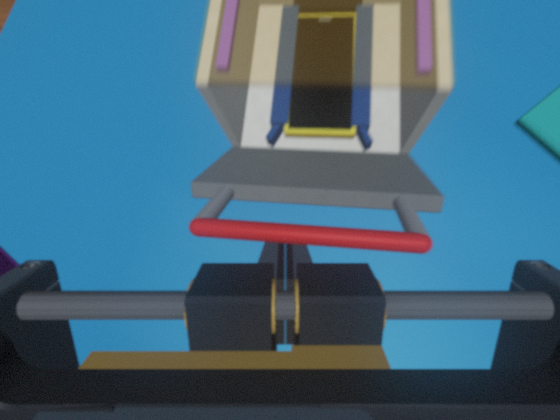

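send_rows(deltas=[0,0.022,0.003,-0.005,0,0,0.023,0.003,-0.002,0,0,0.023,0.003,0.001,0,0,0.022,0.002,0.003,0])

```text
time_s: 30.9
ee_pos: [596.7, 100.9, 190.4]
ee_rot: [-173.2, -30.9, 7.8]
force: [-1.8, 1.3, -4.1]
gripper_width: 0.8
```

```bash
python3 look.py w30|head -8
```

```text
30.9 TCP [-40.2   3.6 190.4] rot [-173.2  -30.9    7.8] F [-1.8  1.3 -4.1] 0.7676064895929487
[[ 0.858  0.029  0.513]
 [ 0.094 -0.99  -0.101]
 [ 0.506  0.135 -0.852]]
tipfront [-19.4   5.9 186.7]
tiprear [-46.8   5.  170.2]
body [-40.4  -4.1 265.3]
rear 295 213 [14.8 11.9 56. ]
```

View pics/w30.png

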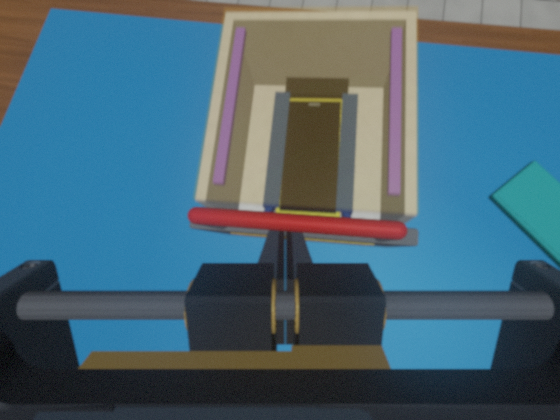

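Nearly shut. I'll push forward, slightly down to stay on the bar.

send_rows(deltas=[0,0.009,0.001,0.008,0,0,0.009,0.001,0.008,0,0,0,0,0,0])

```text
time_s: 31.25
ee_pos: [613.9, 105.0, 180.4]
ee_rot: [-173.0, -30.1, 8.0]
force: [0.2, 1.3, 0.7]
gripper_width: 0.1
```

```bash
python3 look.py w31|head -8
```

```text
31.25 TCP [-22.6   5.9 180.4] rot [-173.   -30.1    8. ] F [0.2 1.3 0.7] 0.1144610560856415
[[ 0.865  0.031  0.501]
 [ 0.097 -0.99  -0.106]
 [ 0.493  0.14  -0.859]]
tipfront [ -1.8   8.3 176.4]
tiprear [-29.5   7.3 160.4]
body [-21.7  -2.  255.3]
rear 295 215 [26.5 13.7 56. ]
```

View pics/w31.png

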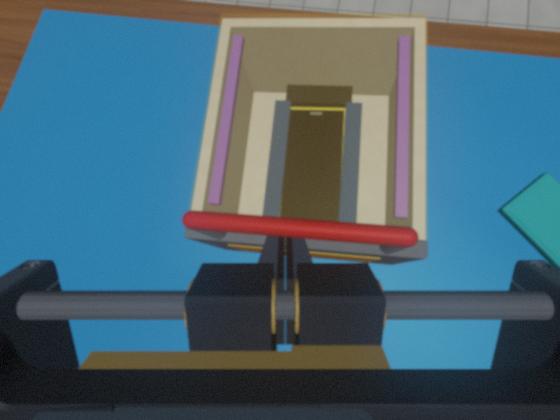

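send_rows(deltas=[0,0.006,0,0.003,0,0,0.006,0,0.003,0,0,0,0,0,0])

```text
time_s: 31.6
ee_pos: [617.7, 108.0, 175.2]
ee_rot: [-172.8, -29.0, 8.2]
force: [0.6, -0.0, -0.2]
gripper_width: 0.0
```

```bash
python3 look.py w32|head -8
```

```text
31.6 TCP [-18.6   8.5 175.2] rot [-172.8  -29.     8.2] F [ 0.6 -0.  -0.2] 0.0004141114530760025
[[ 0.874  0.034  0.484]
 [ 0.1   -0.989 -0.11 ]
 [ 0.475  0.144 -0.868]]
tipfront [  2.1  11.  170.8]
tiprear [-25.9   9.9 155.3]
body [-16.2   0.4 250. ]
rear 295 222 [20.4 15.6 56. ]
```

send_rows(deltas=[0,0.016,0.001,0.004,0,0,0.016,0.001,0.004,0])

```text
time_s: 31.85
ee_pos: [621.8, 111.9, 167.6]
ee_rot: [-172.4, -25.3, 8.8]
force: [-42.5, -9.3, 10.0]
gripper_width: 0.1
```

```bash
python3 look.py w33|head -8
python3 - <<'E'
from h import *
f=dict(np.load('w33.npz'))
s=snap('scene','s33.png'); np.savez('s33.npz',**s)
cv2.imwrite('pics/s33c.png',cv2.resize(s['img'][190:360,170:330],None,fx=3.5,fy=3.5,interpolation=cv2.INTER_CUBIC)[:,:,::-1])
E
```

```text
31.85 TCP [-14.1  11.9 167.6] rot [-172.4  -25.3    8.8] F [-42.5  -9.3  10. ] 0.1391348344476701
[[ 0.903  0.045  0.427]
 [ 0.106 -0.987 -0.12 ]
 [ 0.416  0.154 -0.896]]
tipfront [  6.2  14.8 161.9]
tiprear [-22.7  13.4 148.2]
body [ -6.8   3.7 242.1]
rear 295 226 [12.8 18.7 56. ]
```

View pics/w33.png

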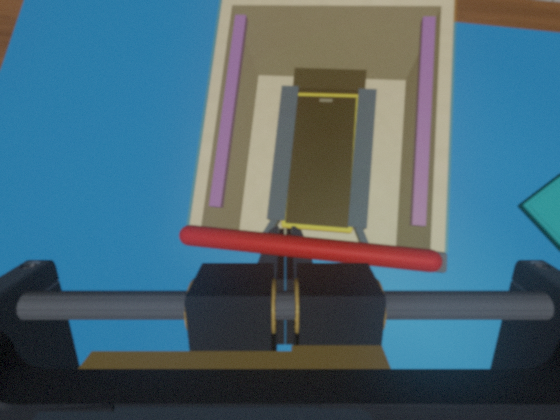

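View pics/s33c.png

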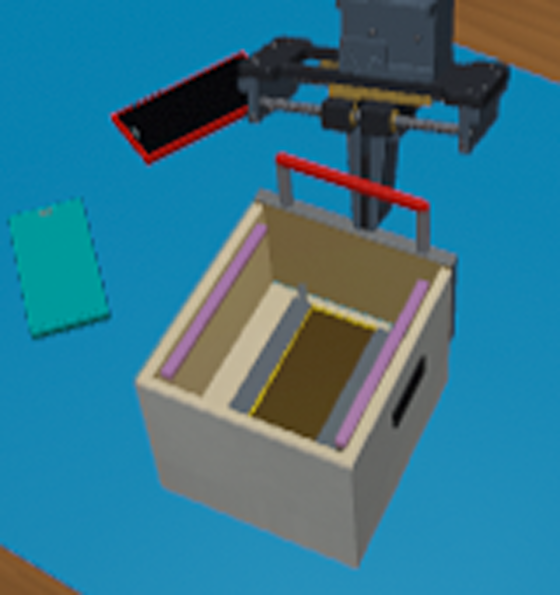

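42 N against the end stop: the door is shut. Backing away.

send_rows(deltas=[0,-0.027,0,-0.012,0,0,-0.036,0,-0.017,0,0,-0.036,0,-0.017,0,0,-0.036,0,-0.017,0,0,-0.036,0,-0.017,0,0,0,0,0,0,0,0,0,0,0])

```text
time_s: 32.65
ee_pos: [434.0, 72.0, 166.6]
ee_rot: [-172.5, -26.1, 8.7]
force: [0.6, 0.9, 1.3]
gripper_width: 0.5
```

```bash
python3 look.py w34|head -8
python3 - <<'E'
from h import *
s=snap('scene','s34.png'); t=snap('top','t34.png'); np.savez('s34.npz',**s)
cv2.imwrite('pics/s34c.png',cv2.resize(s['img'][190:360,170:330],None,fx=3.5,fy=3.5,interpolation=cv2.INTER_CUBIC)[:,:,::-1])
cv2.imwrite('pics/t34c.png',cv2.resize(t['img'][80:260,120:460],None,fx=2.3,fy=2.3,interpolation=cv2.INTER_CUBIC)[:,:,::-1])
for a in(0,.06,.12,.27):
    for y in(-55,55):
        d=np.array([-(148*np.sin(a)+6*np.cos(a)),y]); w=RB.T@d+[637,101.5]; z=46.5+148*np.cos(a)-6*np.sin(a)
        print(a,y,proj(s,[*w,z]).round(1),proj(t,[*w,z]).round(1))
for n,fr in(('scene',s),('top',t)):
    hsv=cv2.cvtColor(fr['img'],cv2.COLOR_RGB2HSV); m=cv2.inRange(hsv,(0,140,60),(9,255,255))|cv2.inRange(hsv,(168,140,60),(180,255,255))
    x0,y0,x1,y1=(235,215,310,265) if n=='scene' else (225,145,300,185); k=np.zeros_like(m);k[y0:y1,x0:x1]=m[y0:y1,x0:x1]
    p=cv2.findNonZero(k)
    if p is not None: print(n,len(p),cv2.boxPoints(cv2.minAreaRect(p)).round(1).tolist())
E
```

```text
32.65 TCP [-205.    -8.5  166.6] rot [-172.5  -26.1    8.7] F [0.6 0.9 1.3] 0.4660794398632001
[[ 0.897  0.044  0.44 ]
 [ 0.106 -0.987 -0.118]
 [ 0.429  0.152 -0.89 ]]
tipfront [-184.6   -5.6  161.2]
tiprear [-213.3   -7.   147.1]
body [-198.8  -16.7  241.2]
0 -55 [250.6 234.8] [279.1 153.6]
0 55 [290.6 248.2] [242.9 157.3]
0.06 -55 [252.2 232.6] [279.4 156.4]
0.06 55 [292.1 245.8] [243.2 160.1]
0.12 -55 [253.8 230.5] [279.7 159.4]
0.12 55 [293.4 243.6] [243.5 163.1]
0.27 -55 [257.6 226.2] [280.4 166.7]
0.27 55 [296.7 238.9] [244.3 170.4]
scene 185 [[233.5, 223.89999389648438], [243.6999969482422, 210.89999389648438], [291.6000061035156, 248.1999969482422], [281.3999938964844, 261.29998779296875]]
top 124 [[241.6999969482422, 154.8000030517578], [278.8999938964844, 151.10000610351562], [279.29998779296875, 154.89999389648438], [242.10000610351562, 158.60000610351562]]
```

View pics/s34c.png

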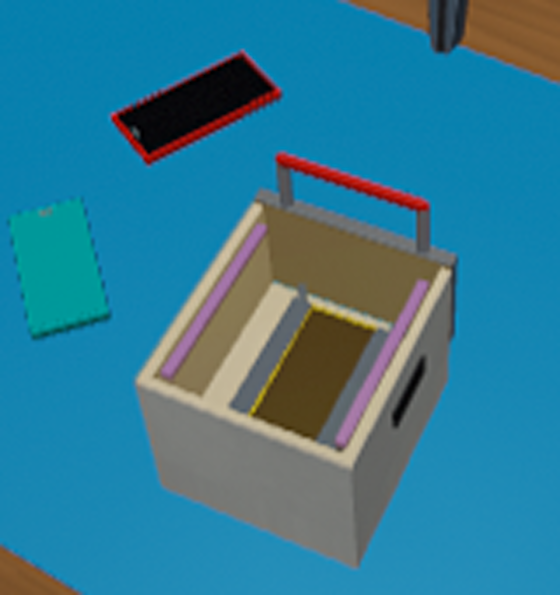

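View pics/t34c.png

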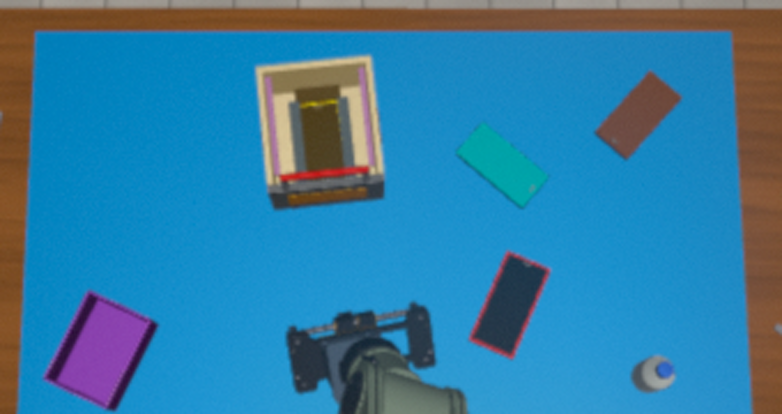

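The handle bar lies at top-view pixels (241.9,156.7)–(279.1,153.0). The prediction for a shut door is (242.9,157.3)–(279.1,153.6), so it is shut. The phone is home and nothing else has moved. Handing in.

```bash
python3 -c "
from workcell import *
print(job_done())"
```

```text
the job is handed in; nothing more can be done
None
```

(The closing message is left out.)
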